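# Lean a rinsed glass plate in the drying rack

## Robot

A 6-joint arm with a two-finger parallel gripper is mounted at the origin on a cart in front of the work surface, level with it; the furniture and walls round the work are solid. World frame = base frame: x ahead of the robot, y to its left, z up, the work surface at z = 0. Lengths are in mm, angles in rad, forces in N, time in s.
With the tool pointing down it reaches from about 350 to 975 mm from the base axis. Payload 7.1 kg.
Tool frame: the origin (TCP) lies at the very end of the fingers, on their centre line; the grasp point (between the pads) lies 19 mm behind it; z points along the fingers, y is the direction in which the jaws open and shut (so a half turn about z gives the same grasp; the last joint's range is limited). The gripper opens to 88 mm and grips with 3 to 60 N. Pads are 20 mm wide; open, the fingers measure 115 mm over their backs; the gripper's body (75 mm by 178 mm) begins 61 mm behind the grasp point.
Start: joints at [1.23, 0.423, 1.63, -0, 1.089, -0.019], TCP at [197.64, 592.911, 222.675] pointing down, gripper open.
Joint ranges: [-3, 3], [-0.9, 2.11], [0.09, 2.58], [-1.31, 4.45], [0.11, 2.69], [-2.54, 2.54]. Speed limits (rad/s): [2.39, 2.39, 3.01, 3.14, 3.14, 3.14].

## Interface

Orientations are given as a rotation vector (axis times angle).
In Python, from workcell import * gives the robot as it stands.
- The arm moves only by the tool play_rows, never from a script. Its argument "plan" is text: rows parted by semicolons, each of 7 numbers parted by spaces: the finger opening in cm, from 0 to 8.78, then the shift along the tool's x, y, z in cm, then the turn, a rotation vector about the tool's x, y, z in degrees. A call has 1 to 20 rows; each row shifts and turns the commanded pose from where the row before left it, along the tool's axes as they then stand; what a row does not reach is not made up. A row lasts 1/8 s, in which the tool goes at most 62.5 mm and 10.7 degrees, less where a joint would pass 70% of its speed; a pose out of reach is approached as far as the arm can. A call is refused whole if a number of a shift passes 6.25 or a number of a turn 10.7, either way. A call with a gripper value outside its range is refused whole. The fingers move at their own pace and stop on an object; the grip force is fixed at half the most. Time passes only in rows, so rows that do not move let the fingers close. It gives the time, the measured TCP pose, the force and the opening at its end, in the units of the state.
- get_obs(): the state, without advancing time (a new reading comes with each control period).
- get_image(name): name is "side" or "top" or "wrist"; returns a dict with "pixels" (480x640x3 uint8, red, green, blue), "range_z" (480x640 float32, mm along the optical axis (not along the pixel's ray), 0 where there is no reading), "fx", "fy", "cx", "cy" (pixels), "distortion" ([k1, k2, p1, p2, k3] as OpenCV has them; the pictures are not rectified), "eye" and "attitude" of the camera in the world. Camera axes: x right, y down, z forward; pixel columns grow to the right and rows downward; lengths in mm; the calibration is good to about 2 mm. A picture is of the moment at which its call begins.
- close_job(): hands the job in, once; it reports no verdict.
The state is a dict: "t": time; "qpos": joint angles; "qvel": joint speeds; "joint_torque": joint torques, N m; "ee_pos": TCP position; "orientation": TCP orientation; "ft_force": force on the tool from outside, world axes, zero at the start; "moment": the same for the moment, N m; "width": finger opening in mm.
Only numpy, scipy, OpenCV 4.12 (cv2) and the standard library are available. Lean on these libraries where they do the work, as an engineer would, in place of code of your own. Each camera call takes 0.05 s, during which the arm holds its last target. There are 200 camera calls.

## Task

The glass plate on the cork rest has to go into the drying rack. Stand it on the white easel first, white-banded end up, and let go, so that you can take it again by its upper edge; then lean it in the empty bay marked by the blue tag, foot in the front groove and back against the steel bar, white band up, square and at the same 70 degree slope as its two neighbours. Set the glass down gently, and do not disturb the other plates, the reagent bottle, the measuring cylinder or the beaker.

Things in the scene. Friction and masses are not known exactly. Their poses are not given: they have to be found in the camera images.
- glass_plate_center (a point): centre of the loose green glass plate, 130 x 60 x 8 mm, 0.16 kg, one end with a white band 18 mm wide. x: along the 130 mm to the banded end; y: along the 60 mm width; z: out of the face that is up at the start (faces alike). It starts level on a fixed cork rest 116 x 36 mm, 16 mm high; its long edges overhang the rest by 12 mm each side
- easel_seat (a point): where the plate's centre lies when the plate rests on the easel, 57 mm above the bench. x: level, from the easel's foot to the side where the plate's top leans; y: level, along its lip; z: up. The resting plate slopes 45 degrees: its long axis goes up along (0.707, 0, 0.707)
- easel: white fixed easel, origin under the middle of its base (112 x 64 mm, top 8 mm above the bench), axes as easel_seat. Sloping back panel 28 mm wide (the plate's long edges stay free), reaching 75 mm up from the plate's lower edge. Foot lip 12 mm high, 9 mm in front of the plate's lower back edge: lower the plate from above; it slides some 3 mm to the lip
- bay_seat (a point): where the plate's centre lies when it leans properly in the rack's empty bay (any of three; blue 44 x 10 mm tag on the base before it). x: level, across the rack from front to back (plates' tops lean to +x); y: level, along ribs and bar; z: up. A proper plate slopes 70 degrees: its long axis goes up along (0.342, 0, 0.940)
- rack: fixed grey drying rack, origin under the middle of its base (120 x 250 mm, top 10 mm up), axes as bay_seat. Three ribs along y, 4 mm thick, 8 mm high, make two grooves, 18 mm (front, the one to use) and 14 mm wide. Front rib is 12 mm before a plate's lower back edge. A 10 mm steel bar along y meets the plates' backs 80 mm up from their lower edge. Bays 74 mm apart: 14 mm between plates
- left_plate: a loose plate like the first, already leaning in another bay; origin at the centre of its back face, x axis up along it, z out of its front face
- right_plate: the other loose plate already leaning in the rack; axes as for left_plate
- reagent_bottle: loose clear bottle with a blue cap, 56 mm across, 103 mm high, origin at the centre of its foot; a bystander. It stands before the black instrument tower (fixed) at the right rear, whose doors hang open, 0.35 to 0.8 m above the bench, out to about x = 0.37, y = -0.43: bring the arm past them drawn in
- cylinder: loose clear measuring cylinder with a blue hexagonal foot, 52 mm across, 154 mm high, origin at the centre of its foot; a bystander
- beaker: loose clear beaker, 60 mm across, 72 mm high, origin at the centre of its foot; a bystander
Not all that is in view belongs to the job. Leave any orange look-alike of the part that bears glass_plate_center alone.

How it is judged:
By the outcome, as a careful person would: the job done as asked, in the order asked, and still so for the second after the job is handed in, with the robot touching nothing.
It also fails if it takes over 64 s, if anything falls off the work surface, if the arm or the gripper's body presses on something with over 40 N, if the wrist force passes 120 N, or if a joint passes its speed limit or range.

## Working session

There is one attempt and no reset: what is moved stays moved. The work goes in short steps, Python scripts to look and compute and a tool call to move; the robot and the scene stay as the last step left them, time stands still between calls to the robot, and variables do not carry over. Pictures are saved under pics/ and viewed, about 8 in all and at most 12, crops included, and the job is handed in when it is done.

Besides the shell and the picture viewer there is one more tool, called after "Request:" as name(argument=value, ...) on one line, values as JSON. play_rows: Moves the arm, as the interface text tells. Its arguments: {"type":"object","properties":{"plan":{"type":"string"}},"required":["plan"]}

```bash
mkdir -p pics; ls
cat > h.py <<'E'
from workcell import *
import numpy as np, cv2
from scipy.spatial.transform import Rotation as R
np.set_printoptions(precision=2,suppress=True)
def rot(a):
    a=np.array(a,float)
    return a if a.shape==(3,3) else R.from_rotvec(a).as_matrix()
def grab(n,save=None):
    im=get_image(n)
    if save: cv2.imwrite('pics/'+save,cv2.cvtColor(im['pixels'],cv2.COLOR_RGB2BGR))
    return im
def K(im): return np.array([[im['fx'],0,im['cx']],[0,im['fy'],im['cy']],[0,0,1.]])
def rays(im,uv):
    p=cv2.undistortPoints(np.array(uv,float).reshape(-1,1,2),K(im),np.array(im['distortion'],float)).reshape(-1,2)
    return np.c_[p,np.ones(len(p))]@rot(im['attitude']).T
def onz(im,uv,z):
    d=rays(im,uv);e=np.array(im['eye'],float)
    return e+d*((z-e[2])/d[:,2])[:,None]
def cloud(im):
    v,u=np.mgrid[0:480,0:640]
    d=rays(im,np.c_[u.ravel(),v.ravel()])
    return (np.array(im['eye'])+d*im['range_z'].reshape(-1,1)).reshape(480,640,3)
E
python3 - <<'E'
from h import *
for n in('top','side','wrist'):
    im=grab(n,n+'0.png'); print(n,im['eye'],im['attitude'],im['fx'],im['fy'],im['cx'],im['cy'],im['distortion'])
print(get_obs())
E
```

```text
pics
top [ 412.24  162.74 1055.36] [-2.15  2.11 -0.19] 605.6424764253875 605.6424764253875 321.33540062621364 238.1819001556531 [0.03 0.   0.   0.   0.  ]
side [  63.6  -604.11  700.83] [-2.13  0.63 -0.35] 537.5925520848981 537.5925520848981 321.9739766070117 244.76295474825307 [-0.13  0.    0.    0.    0.  ]
wrist [131.44 615.1  385.12] [2.37 1.71 0.22] 417.091492802875 417.091492802875 327.15727863957187 234.1952882038245 [-0.05  0.    0.    0.    0.  ]
{'t': 0.15, 'qpos': array([ 1.23,  0.42,  1.63,  0.  ,  1.09, -0.02]), 'qvel': array([-0., -0., -0.,  0., -0., -0.]), 'joint_torque': array([  0.  , -54.5 , -27.39,   0.06,   0.02,  -0.  ]), 'ee_pos': array([197.48, 592.55, 222.08]), 'orientation': array([-0.5, -3.1,  0. ]), 'ft_force': array([-0.39, -1.03, -0.24]), 'moment': array([-0.05, -0.02,  0.02]), 'width': 87.99627555030023}
```

View pics/top0.png

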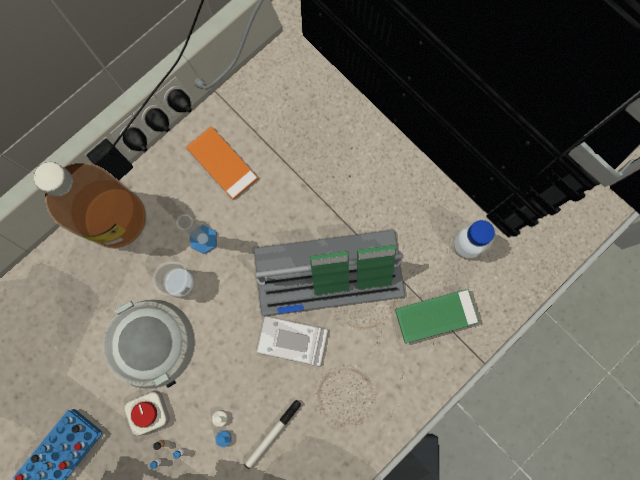

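View pics/side0.png

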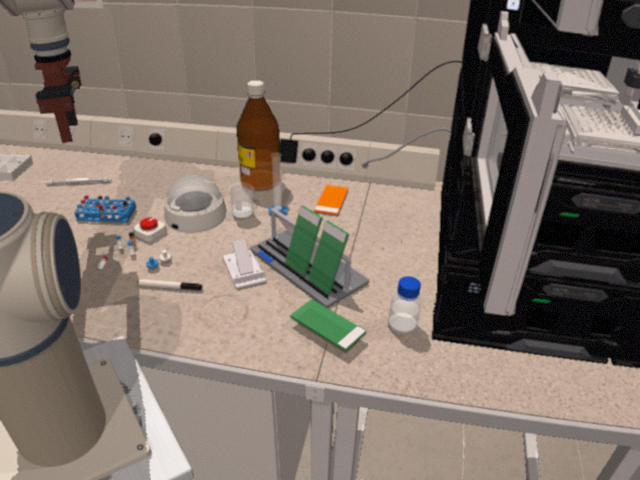

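The top view shows the loose plate at about (437,316) with its band at the right end. The rack is at (330,275), with the empty left bay's tag at (290,309). The easel is at (293,340), the bottle at (473,240), the cylinder at (203,238) and the beaker at (178,282). The side view agrees.

Run:
```python
from h import *
im=grab('top'); px=im['pixels'].astype(int); C=cloud(im)
r,g,b=px[...,0],px[...,1],px[...,2]
def comp(m,minA,name,z):
    m=cv2.morphologyEx(m.astype(np.uint8),cv2.MORPH_OPEN,np.ones((2,2)))
    n,l,s,c=cv2.connectedComponentsWithStats(m)
    for i in range(1,n):
        if s[i,4]<minA: continue
        pts=np.argwhere(l==i)[:,::-1]
        cn=cv2.findContours((l==i).astype(np.uint8),0,2)[0]; cn=max(cn,key=len).reshape(-1,2)
        w=onz(im,cn,z)[:,:2]; rc=cv2.minAreaRect(w.astype(np.float32))
        zs=C[l==i][:,2]
        print(name,s[i],c[i],'rect',np.array(rc[0]),np.array(rc[1]),round(rc[2],2),'z pct',np.percentile(zs,[2,50,98]),'med',np.median(C[l==i],0))
green=(g>r+20)&(g>b+15)
comp(green,150,'green',24)
comp((b>r+60)&(b>g+40),60,'blue',10)
white=(px.min(2)>190)
comp(white,60,'white',24)
# easel heights
sub=C[310:372:4,250:336:6,2]; print(np.round(sub).astype(int))
crop=cv2.cvtColor(im['pixels'],cv2.COLOR_RGB2BGR)[225:375,240:490]
cv2.imwrite('pics/crop1.png',cv2.resize(crop,None,fx=3.2,fy=3.2,interpolation=cv2.INTER_CUBIC))
```

```text
green [ 358  246   39   44 1271] [375.74 269.2 ] rect [549.05  69.23] [75.01 65.54] 0.37 z pct [ 12.21  75.69 136.95] med [537.99  76.29  75.69]
green [311 252  39  10 188] [329.64 256.39] rect [566.76 150.67] [ 8.38 66.2 ] 8.66 z pct [129.37 134.25 138.01] med [550.39 151.66 134.25]
green [ 312  262   38   34 1059] [331.42 278.5 ] rect [528.22 145.85] [50.42 64.7 ] 8.49 z pct [ 10.81  66.72 113.14] med [523.87 147.97  66.72]
green [ 396  293   73   51 2353] [432.16 318.  ] rect [464.88 -23.72] [ 59.62 111.28] 16.31 z pct [ 1.06 24.9  29.05] med [464.41 -23.12  24.9 ]
blue [469 222  26  23 478] [482.01 233.06] rect [ 614.94 -114.79] [39.25 44.21] 0.97 z pct [ 74.54 103.32 107.1 ] med [596.88 -90.79 103.32]
blue [192 244  20   9 110] [201.12 247.85] rect [579.27 375.54] [34.56 12.18] 78.36 z pct [ 2.27  7.01 10.12] med [580.38 375.72   7.01]
blue [279 306  25   8 144] [290.99 309.54] rect [475.37 215.66] [ 9.82 42.29] 8.54 z pct [ 2.34 12.55 16.63] med [474.98 215.58  12.55]
blue [ 51 425  34  26 286] [ 66.48 437.68] rect [259.49 575.61] [39.25 52.5 ] 13.62 z pct [ 4.78 25.13 39.95] m
[... 1979 characters left out ...]
0    8   56   51   44   29   23   11   19    6    1
    -3]
 [   3    2    8    9   59   55   47   38   25   19    9   21   10   -2
     4]
 [   0    0    8   10   10   56   42   33   25   17    7   23    8   -1
    -1]
 [   1    2    4   11    8    9    9    7   25   12    8   23   12   -3
     1]
 [   3    2    1    8   10    5    8    7   10    9    8    7   10    1
     0]
 [   0    4    4    1   -2    1   10    9    8    8   10    9    1   -2
     0]
 [   1    1   -2   -2    5   -2   -1   -1    1   10    8    7    3   -2
    -2]
 [   3   -1    2   -1    3    1   -1   -2   -2    1   -1    0    0   -1
     3]
 [   2    1   -1    2    0    0    0   -2    0    4 1055   -1    0   -1
     0]]
```

View pics/crop1.png

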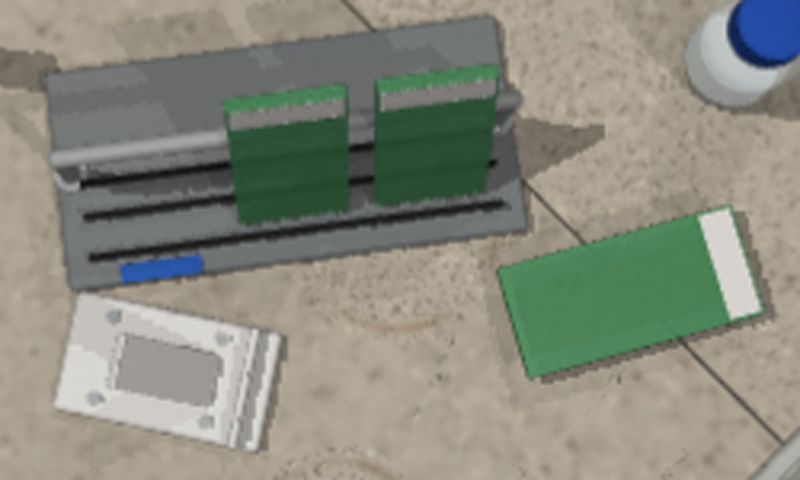

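The crop shows the easel lip at the right end, about crop (245,390), so the plate's top leans to image left (+y). The rack's plates lean up-image (+x), and the empty bay is above the tag at crop (160,268). Next I measure the outlines.

```bash
cat >> h.py <<'E'
def rect(im,m,z):
    """min-area rect of largest comp in mask, corners projected at height z"""
    n,l,s,c=cv2.connectedComponentsWithStats(m.astype(np.uint8))
    i=1+np.argmax(s[1:,4])
    cn=max(cv2.findContours((l==i).astype(np.uint8),0,cv2.CHAIN_APPROX_NONE)[0],key=len)
    w=onz(im,cv2.convexHull(cn).reshape(-1,2),z)[:,:2].astype(np.float32)
    c,sz,a=cv2.minAreaRect(w); a=np.deg2rad(a); e1=np.array([np.cos(a),np.sin(a)]); e2=np.array([-e1[1],e1[0]])
    if sz[0]<sz[1]: sz=sz[::-1]; e1,e2=e2,e1
    return np.array(c),np.array(sz),e1,np.rad2deg(np.arctan2(e1[1],e1[0]))
E
python3 - <<'E'
from h import *
import workcell; print([x for x in dir(workcell) if x[0]!='_'])
im=grab('top'); px=im['pixels'].astype(int); C=cloud(im)
r,g,b=px[...,0],px[...,1],px[...,2]
def win(m,x0,x1,y0,y1):
    o=np.zeros_like(m); o[y0:y1,x0:x1]=m[y0:y1,x0:x1]; return cv2.morphologyEx(o.astype(np.uint8),cv2.MORPH_CLOSE,np.ones((5,5)))
green=(g>r+20)&(g>b+15); white=px.min(2)>170
print('plate',rect(im,win(green|white,390,485,280,350),24))
print('band',rect(im,win(white,455,485,285,330),24))
wz=win(white&(C[...,2]<14)|((C[...,2]>5)&(r-b<18)),250,335,312,372)
print('easel base',rect(im,wz,8))
m=np.zeros((480,640),np.uint8)
neu=(np.abs(r-b)<14)|green|((b>r+60))
m=win(neu&(C[...,2]>4),245,412,222,318); m=cv2.morphologyEx(m,cv2.MORPH_OPEN,np.ones((5,5)))
print('rack base approx',rect(im,m,10))
tag=(b>r+60)&(b>g+40); print('tag',rect(im,win(tag,270,310,300,320),10))
# left/right plates: front faces planes
for n,(x0,x1,y0,y1) in {'L':(311,352,262,298),'R':(358,398,246,292)}.items():
    P=C[y0:y1,x0:x1][green[y0:y1,x0:x1]]; c=P.mean(0)
    for _ in range(3):
        c=P.mean(0);u,s,v=np.linalg.svd(P-c,full_matrices=False);d=np.abs((P-c)@v[2]);P=P[d<4]
    nn=v[2]*np.sign(v[2][2]); print(n,c,'normal',nn,'slope',90-np.rad2deg(np.arcsin(nn[2])),'yaw',np.rad2deg(np.arctan2(-nn[1],-nn[0])))
# easel panel plane
P=C[325:360,262:318].reshape(-1,3); P=P[(P[:,2]>18)&(P[:,2]<70)]
for _ in range(3):
    c=P.mean(0);u,s,v=np.linalg.svd(P-c,full_matrices=False);d=np.abs((P-c)@v[2]);P=P[d<4]
nn=v[2]*np.sign(v[2][2]);print('panel',c,nn,len(P),P.min(0),P.max(0),'yaw',np.rad2deg(np.arctan2(-nn[1],-nn[0])))
# bar: 
P=C[225:300,245:412].reshape(-1,3);P=P[(P[:,2]>70)&(P[:,2]<100)&(~green[225:300,245:412].ravel())]; print('bar',len(P),P.mean(0),np.rad2deg(np.arctan(np.polyfit(P[:,1],P[:,0],1))))
pts={'rack':([45,75],[495,15],[525,230],[72,290]),'easel':([80,293],[285,335],[262,450],[55,410])}
for k,p in pts.items():
    p=np.array(p)/3.2+[240,225]; w=onz(im,p,10 if k=='rack' else 8)[:,:2]; print(k,w.tolist(),w.mean(0),[np.linalg.norm(w[i]-w[i-1]) for i in range(4)])
E
```

```text
['Unreachable', 'close_job', 'get_image', 'get_obs']
plate (array([469.14, -30.99]), array([129.75,  59.65]), array([-0.28,  0.96]), np.float64(106.31962013244629))
band (array([484.38, -83.55]), array([55.31, 16.33]), array([0.96, 0.28]), np.float64(16.12176513671875))
easel base (array([431.03, 214.41]), array([118.67,  78.63]), array([0.19, 0.98]), np.float64(79.0419692993164))
rack base approx (array([541.41, 150.  ]), array([255.71, 123.63]), array([-0.17,  0.99]), np.float64(99.5986795425415))
tag (array([477.16, 217.44]), array([42.36,  9.91]), array([-0.16,  0.99]), np.float64(99.06682586669923))
L [524.28 149.22  69.47] normal [-0.94 -0.15  0.3 ] slope 72.30405296444822 yaw 9.047098002728946
R [537.58  78.83  76.02] normal [-0.92 -0.2   0.33] slope 70.9697921268224 yaw 12.13681288655964
panel [424.38 218.46  45.07] [-0.1  -0.67  0.74] 387 [407.49 188.46  18.65] [440.58 239.44  63.79] yaw 81.40561073975002
bar 447 [536.74 192.2   88.39] [-8.48 89.9 ]
rack [[580.4973764981439, 283.0453165751168], [618.169482291284, 37.163950205774455], [500.5355767038548, 21.556203826694713], [464.2258554675283, 264.2237239834461]] [540.86 151.5 ] [np.float64(117.78505401985316), np.float64(248.7505454919532), np.float64(118.66481151034573), np.float64(245.3689491261824)]
easel [[462.80131285358385, 260.07508255763105], [442.4265922457922, 149.83692877724047], [382.22165972121036, 161.08884355798747], [401.09431345883206, 271.17816529109876]] [422.14 210.54] [np.float64(62.69794430832742), np.float64(112.10521749122388), np.float64(61.2473630985257), np.float64(111.69528109439833)]
```

Request:
play_rows(plan="8.78 -4.9 -3.7 -1.2 0 0 0;8.78 -4.9 -3.7 -1.2 0 0 0;8.78 -4.9 -3.7 -1.2 0 0 0;8.78 -4.9 -3.7 -1.2 0 0 0;8.78 -4.9 -3.7 -1.2 0 0 0;8.78 -4.9 -3.7 -1.2 0 0 0;8.78 -4.9 -3.7 -1.2 0 0 0;8.78 -4.9 -3.7 -1.2 0 0 0;8.78 0 0 0 0 0 0;8.78 0 0 0 0 0 0")

```text
t: 1.5
ee_pos: [475.3, 188.5, 318.3]
orientation: [-0.505, -3.1, -0.0]
ft_force: [-0.3, -0.2, -0.3]
width: 87.7
```

Run:
```python
from h import *
o=get_obs(); print(o['t'],repr(o['qpos'].round(4)),o['ee_pos'],repr(o['orientation'].round(4)))
im=grab('wrist','wr1.png'); print(im['eye'],im['attitude'])
```

```text
1.5 array([ 0.35,  0.15,  1.78,  0.  ,  1.22, -0.89]) [475.26 188.52 318.33] array([-0.5, -3.1, -0. ])
[409.29 210.99 481.46] [2.37 1.71 0.22]
```

View pics/wr1.png

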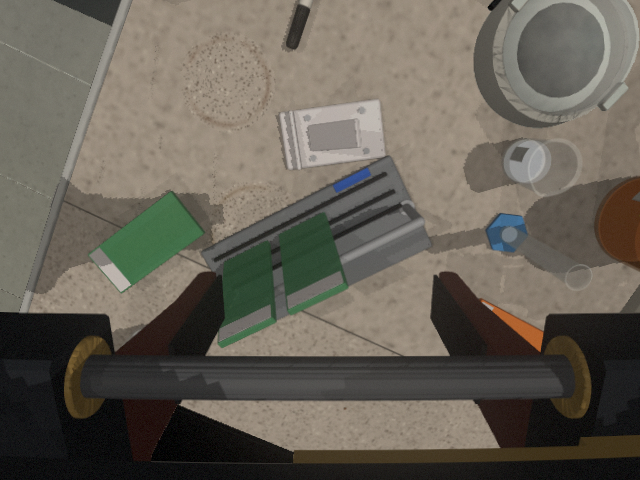

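The wrist picture shows the easel at (335,133) with its lip at its left end (290,140), the tag at (352,180), and the loose plate with its band at (147,243). Next come some short excitation moves so I can fit the arm's kinematics.

```bash
cat > log.py <<'E'
from h import *
import json
o=get_obs(); f=open('log.txt','a'); f.write(json.dumps([o['qpos'].tolist(),o['ee_pos'].tolist(),o['orientation'].tolist()])+'\n')
np.set_printoptions(precision=4,suppress=True)
print(o['t'],o['qpos'],o['ee_pos'],o['orientation'])
E
python3 log.py
python3 - <<'E'
from h import *
im=grab('wrist'); px=im['pixels'].astype(int)
r,g,b=px[...,0],px[...,1],px[...,2]
def win(m,x0,x1,y0,y1):
    o=np.zeros_like(m); o[y0:y1,x0:x1]=m[y0:y1,x0:x1]; return cv2.morphologyEx(o.astype(np.uint8),cv2.MORPH_CLOSE,np.ones((5,5)))
bg=np.median(px[100:170,200:270].reshape(-1,3),0); print(bg)
w=win((px.min(2)>150)&(r-b<25),265,395,90,180); print('easel white@8',rect(im,w,8))
print('tag',rect(im,win((b>r+60)&(b>g+40),325,375,160,200),10))
print('plate',rect(im,win(((g>r+20)&(g>b+15))|(px.min(2)>170),80,210,185,298),24))
big=cv2.cvtColor(im['pixels'],cv2.COLOR_RGB2BGR)[85:285,205:440]
cv2.imwrite('pics/crop2.png',cv2.resize(big,None,fx=3,fy=3,interpolation=cv2.INTER_CUBIC))
E
```

```text
1.55 [ 0.3554  0.1492  1.7772  0.0003  1.2161 -0.8941] [474.8918 189.0762 318.1519] [-0.5024 -3.1002  0.0003]
[155. 142. 127.]
easel white@8 (array([423.62, 212.71]), array([109.17,  62.95]), array([0.19, 0.98]), np.float64(79.1739501953125))
tag (array([477.21, 217.56]), array([42.79,  9.19]), array([-0.15,  0.99]), np.float64(98.48596000671387))
plate (array([469.34, -30.49]), array([131.16,  59.46]), array([-0.28,  0.96]), np.float64(106.42530632019043))
```

View pics/crop2.png

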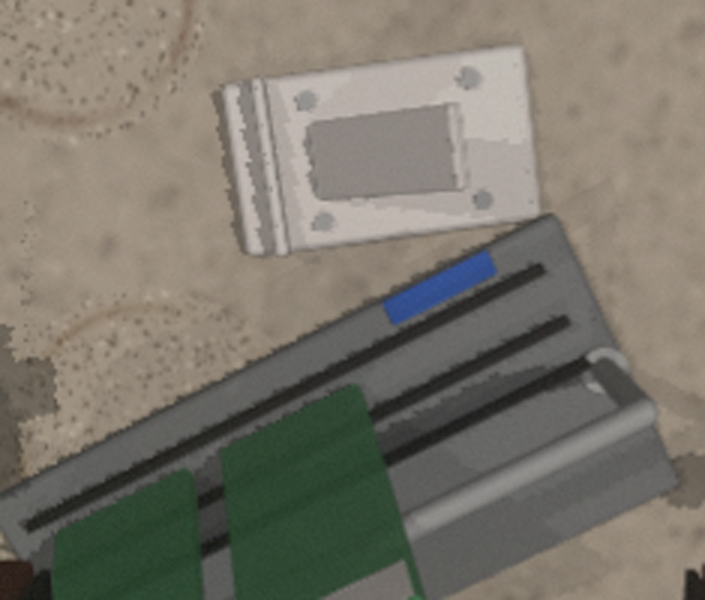

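Request:
play_rows(plan="8.78 1 -3 0 10 0 0;8.78 1 -3 0 10 0 0;8.78 0 0 0 0 0 0")

```text
t: 1.98
ee_pos: [436.9, 140.4, 322.9]
orientation: [-0.48, -3.001, 0.529]
ft_force: [0.1, 1.0, 0.2]
width: 87.6
```

```bash
python3 log.py
```

```text
1.975 [ 0.4507  0.1903  1.7595 -0.2496  1.4444 -0.7397] [436.9055 140.3746 322.9157] [-0.48   -3.0014  0.5289]
```

Request:
play_rows(plan="8.78 0 -3 0 0 10 0;8.78 0 -3 0 0 10 0;8.78 0 0 0 0 0 0")

```text
t: 2.35
ee_pos: [421.4, 84.1, 343.8]
orientation: [-0.523, -2.668, 0.39]
ft_force: [0.4, 0.4, -1.3]
width: 87.8
```

```bash
python3 log.py
```

```text
2.35 [ 0.2332  0.2563  1.6655 -0.0895  1.6977 -0.9405] [421.3886  84.1018 343.8198] [-0.5226 -2.6681  0.3902]
```

Request:
play_rows(plan="8.78 2 -5 -5 0 -10 10;8.78 2 -5 -5 0 -10 10;8.78 0 0 0 0 -10 10;8.78 0 0 0 0 0 0")

```text
t: 2.85
ee_pos: [391.1, 47.9, 459.6]
orientation: [1.034, 2.836, -0.644]
ft_force: [0.0, -0.1, 0.5]
width: 88.1
```

```bash
python3 log.py
```

```text
2.85 [ 0.3642 -0.0357  1.7228 -0.3534  1.6898 -0.508 ] [391.0957  47.9379 459.6457] [ 1.0337  2.8359 -0.644 ]
```

```bash
cat > kin.py <<'E'
from h import *
import json
from scipy.optimize import least_squares
J=np.array([[-3,3],[-.9,2.11],[.09,2.58],[-1.31,4.45],[.11,2.69],[-2.54,2.54]])
def Rz(a):c,s=np.cos(a),np.sin(a);return np.array([[c,-s,0],[s,c,0],[0,0,1]])
def Ry(a):c,s=np.cos(a),np.sin(a);return np.array([[c,0,s],[0,1,0],[-s,0,c]])
def fk(q,p):
    a,h,d,L1,e,L2,L3=p
    R1=Rz(q[0]);R2=R1@Ry(q[1]);R3=R2@Ry(q[2]);R5=R3@Rz(q[3])@Ry(q[4])
    Rt=R5@Rz(q[5])@Rz(S)
    return R1@[a,d,h]+R2@[0,0,L1]+R3@[e,0,L2]+Rt@[0,0,L3],Rt
S=np.pi/2
D=[json.loads(l) for l in open('log.txt')]+[[[1.23,.423,1.63,0,1.089,-.019],[197.64,592.911,222.675],None]]
def res(p):
    o=[]
    for q,x,_ in D: o+=list(fk(q,p)[0]-x)
    return o+list((np.array(p)-P0)*.01)
P0=np.array([0,350,0,400,0,400,250.])
P=least_squares(res,P0).x
def ik(pos,Rt,q0s=None):
    best=None
    for q0 in ([np.array(x) for x in q0s] if q0s is not None else [[np.arctan2(pos[1],pos[0])+da,.3,1.6,q4,1.2,q6] for q4 in(-.8,.0,1.5,3.) for q6 in(-2,0,2) for da in(0,)]):
        f=lambda q:np.r_[(fk(q,P)[0]-pos)/300,R.from_matrix(fk(q,P)[1].T@Rt).as_rotvec()]
        s=least_squares(f,np.clip(q0,J[:,0]+.01,J[:,1]-.01),bounds=(J[:,0],J[:,1]))
        m=np.min(np.minimum(s.x-J[:,0],J[:,1]-s.x))
        if best is None or (s.cost<1e-6)*(1+m)>best[2]: best=(s.x,s.cost,(s.cost<1e-6)*(1+m))
    return best
E
python3 - <<'E'
from kin import *
print(P,np.array(res(P))[:-7].reshape(-1,3))
for q,x,o in D[:-1]: print(np.rad2deg(R.from_matrix(fk(q,P)[1].T@rot(o)).as_rotvec()))
E
```

```text
[  0.02 311.8   11.9  561.96  75.79 484.55 309.66] [[ 0.11  0.04 -0.02]
 [ 0.1   0.05 -0.02]
 [-0.01 -0.    0.01]
 [-0.08 -0.03 -0.02]
 [-0.05 -0.13  0.05]]
[-0.  0. -0.]
[-0. -0. -0.]
[-0.  0. -0.]
[-0.  0. -0.]
```

```bash
cat > plan.py <<'E'
from kin import *
ex=lambda y:np.array([np.cos(np.deg2rad(y)),np.sin(np.deg2rad(y)),0]); Z=np.array([0,0,1.])
def frame(u,y): return np.c_[u,y,np.cross(u,y)]   # plate frame: x to band, y width, z normal
PC=np.array([469.2,-30.7,20]); PR=frame(ex(-73.65),ex(16.35))
EY=79.5; EC=np.array([422.3,211.3,0])+14.3*ex(EY)+57*Z
ER=lambda y=EY:frame(.70711*(ex(y)+Z),ex(y+90))
RY=8.6; BC=np.array([541,151,0])-11.5*ex(RY)+74*ex(RY+90)+72.4*Z
c70,s70=np.cos(np.deg2rad(70)),np.sin(np.deg2rad(70))
BR=frame(c70*ex(RY)+s70*Z,ex(RY+90))
F=R.from_euler('x',180,degrees=True).as_matrix()
def G1(phi,flip):   # tool in plate frame, tool z = -plate z, jaws along plate y
    T=np.array([[-1,0,0],[0,1,0],[0,0,-1.]]).T if not flip else np.diag([1,-1,-1.])
    return R.from_euler('y',phi,degrees=True).as_matrix()@T
def G2(flip): # tool z=-plate x, tool y=+-plate z
    z=np.array([-1,0,0.]);y=np.array([0,0,1.])*(-1 if flip else 1);return np.c_[np.cross(y,z),y,z]
def tcp(C,Rp,G,off): # off: grasp point in plate frame
    Rt=Rp@G; return C+Rp@np.array(off,float)+Rt@[0,0,19.],Rt
E
cat > s.py <<'E'
from plan import *
for flip in(0,1):
  for phi in(-30,0,30):
    r=[]
    for C,Rp in((PC,PR),(EC,ER())):
        b=ik(*tcp(C,Rp,G1(phi,flip),(0,0,0))); r.append((b[0],b[2]))
    print('G1',flip,phi,*r)
for flip in(0,1):
    r=[]
    for C,Rp in((EC,ER()),(BC,BR)):
        b=ik(*tcp(C,Rp,G2(flip),(50,0,0))); r.append((b[0],b[2]))
    print('G2',flip,*r)
E
python3 s.py
```

```text
G1 0 -30 (array([ 0.22,  0.67,  2.13, -1.08,  0.6 ,  0.93]), np.float64(1.2275272149114336)) (array([-0.17,  1.01,  2.18,  1.6 ,  1.31,  1.52]), np.float64(1.3987133037407533))
G1 0 0 (array([-0.09,  0.6 ,  2.07, -0.  ,  0.47, -0.38]), np.float64(1.36417755002901)) (array([0.03, 0.67, 2.24, 1.54, 0.76, 1.9 ]), np.float64(1.3433351259064512))
G1 0 30 (array([-0.34,  0.72,  1.92,  0.54,  0.9 , -1.05]), np.float64(1.6613338149619783)) (array([ 0.47,  0.49,  2.13,  0.12,  0.38, -2.54]), np.float64(0.0))
G1 1 -30 (array([ 0.22,  0.67,  2.13, -1.08,  0.6 , -2.22]), np.float64(1.2275271909338121)) (array([-0.17,  1.01,  2.18,  1.6 ,  1.31, -1.62]), np.float64(1.3987133037402413))
G1 1 0 (array([-0.  ,  0.63,  2.23, -0.88,  0.15, -2.54]), np.float64(0.0)) (array([ 0.03,  0.67,  2.24,  1.54,  0.76, -1.24]), np.float64(1.3433351272079337))
G1 1 30 (array([-0.34,  0.72,  1.92,  0.54,  0.9 ,  2.09]), np.float64(1.453113388663661)) (array([ 0.33,  0.51,  2.14,  0.58,  0.42, -0.02]), np.float64(1.313832020236017))
G2 0 (array([ 0.95,  0.76,  2.08, -0.99,  0.91, -2.54]), np.float64(0.0)) (array([ 0.48,  0.64,  1.63, -0.1 ,  1.17, -2.54]), np.float64(0.0))
G2 1 (array([ 0.76,  0.78,  1.64, -0.43,  1.42, -0.4 ]), np.float64(1.8766106928324329)) (array([0.34, 0.66, 1.58, 0.07, 1.24, 0.16]), np.float64(1.9988883984890902))
```

```bash
cat > s.py <<'E'
from plan import *
np.set_printoptions(precision=3,suppress=True)
b=ik(*tcp(EC,ER(),G1(10,0),(0,0,0)))
for flip in(0,1):
  for phi in(5,10,15,20):
    r=[]
    for C,Rp in((PC,PR),(EC,ER())):
        b=ik(*tcp(C,Rp,G1(phi,flip),(-10,0,0))); r.append((b[0],round(b[2],2)))
        if C is PC:
            p,Rt=tcp(C,Rp,G1(phi,flip),(-10,0,0))
            # bottle clearance: body box, points of bottle
            t=np.linspace(0,2*np.pi,60); B=np.array([[597+28*np.cos(a),-91+28*np.sin(a),z] for a in t for z in range(0,104,5)])
            L=(B-p)@Rt; 
            dx=np.maximum(np.abs(L[:,0])-37.5,0);dy=np.maximum(np.abs(L[:,1])-89,0);dz=np.maximum(L[:,2]+80,0)
            r.append(np.sqrt(dx**2+dy**2+dz**2).min())
        else:
            p,Rt=tcp(C,Rp,G1(phi,flip),(-10,0,0))
            lp=EC*0+np.array([541,151,0])-11.5*ex(RY)+72.4*Z
            B=np.array([lp+BR@[a,w,4] for a in np.linspace(-65,65,14) for w in(-30,0,30)]); L=(B-p)@Rt
            dx=np.maximum(np.abs(L[:,0])-37.5,0);dy=np.maximum(np.abs(L[:,1])-89,0);dz=np.maximum(L[:,2]+80,0)
            r.append(np.sqrt(dx**2+dy**2+dz**2).min())
    print(flip,phi,*r)
# lip
im=grab('top')
E
python3 s.py
```

```text
0 5 (array([-0.121,  0.604,  2.058,  0.162,  0.52 , -0.548]), np.float64(1.41)) 33.37625408073556 (array([0.058, 0.647, 2.233, 1.491, 0.677, 1.984]), np.float64(1.35)) 25.87623348238543
0 10 (array([-0.168,  0.618,  2.037,  0.287,  0.583, -0.701]), np.float64(1.47)) 25.962838221379727 (array([0.108, 0.609, 2.223, 1.404, 0.591, 2.121]), np.float64(1.36)) 25.301176382491427
0 15 (array([-0.213,  0.637,  2.013,  0.382,  0.655, -0.822]), np.float64(1.55)) 18.098749633847 (array([0.158, 0.578, 2.209, 1.276, 0.515, 2.296]), np.float64(1.24)) 24.931126503450827
0 20 (array([-0.255,  0.66 ,  1.987,  0.454,  0.732, -0.917]), np.float64(1.59)) 10.106063075360249 (array([0.21 , 0.554, 2.191, 1.097, 0.454, 2.519]), np.float64(1.02)) 24.739533723326634
1 5 (array([ 0.005,  0.636,  2.243, -0.866,  0.11 , -2.54 ]), np.float64(0.0)) 33.37625408073556 (array([ 0.058,  0.647,  2.233,  1.491,  0.677, -1.158]), np.float64(1.35)) 25.87623348238543
1 10 (array([-0.168,  0.618,  2.037,  0.287,  0.583,  2.44 ]), np.float64(1.1)) 25.962838221379727 (array([ 0.108,  0.609,  2.223,  1.404,  0.591, -1.02 ]), np.float64(1.36)) 25.301176382491427
1 15 (array([-0.213,  0.637,  2.013,  0.382,  0.655,  2.32 ]), np.float64(1.22)) 18.098749633847 (array([ 0.158,  0.578,  2.209,  1.276,  0.515, -0.845]), np.float64(1.37)) 24.931126503450827
1 20 (array([-0.255,  0.66 ,  1.987,  0.454,  0.732,  2.225]), np.float64(1.31)) 10.106063075360249 (array([ 0.21 ,  0.554,  2.191,  1.097,  0.454, -0.623]), np.float64(1.34)) 24.739533723326634
```

```bash
cat > rows.py <<'E'
from plan import *
def now():
    o=get_obs(); return np.array(o['ee_pos']),rot(o['orientation']),np.array(o['qpos'])
V=np.array([2.39,2.39,3.01,3.14,3.14,3.14])*.125*.6
def emit(poses,grip,cur,vmax=60,wmax=10.4,q0=None,dec=2,joint=False,qs=None):
    """poses: list of (pos,R) sequence (dense). cur:(pos,R). prints rows"""
    p,Rc=cur; out=[]
    for tp,tR in poses:
        d=np.round(Rc.T@(tp-p)/10,dec); w=np.round(np.rad2deg(R.from_matrix(Rc.T@tR).as_rotvec()),1)
        assert np.linalg.norm(d)<=6.25 and np.linalg.norm(w)<=10.7,(d,w)
        p=p+Rc@d*10; Rc=Rc@R.from_rotvec(np.deg2rad(w)).as_matrix()
        out.append(' '.join(f'{v:g}' for v in [grip,*d,*w]))
    print(len(out),'rows\n'+';'.join(out)); return p,Rc
def jpath(q0,q1):
    """dense joint-space path, rows bounded"""
    for n in range(1,80):
        Q=[q0+(q1-q0)*k/n for k in range(n+1)]; T=[fk(q,P) for q in Q]
        ok=all(np.linalg.norm(T[i+1][0]-T[i][0])<60 and np.linalg.norm(R.from_matrix(T[i][1].T@T[i+1][1]).as_rotvec())<np.deg2rad(10.3) for i in range(n)) and np.all(np.abs(Q[1]-Q[0])<V)
        if ok: return T[1:]
def lpath(T0,T1,step=25,qseed=None):
    w=R.from_matrix(T0[1].T@T1[1]).as_rotvec(); n=int(np.ceil(max(np.linalg.norm(T1[0]-T0[0])/step,np.rad2deg(np.linalg.norm(w))/9,1)))
    return [(T0[0]+(T1[0]-T0[0])*k/n,T0[1]@R.from_rotvec(w*k/n).as_matrix()) for k in range(1,n+1)]
OFF1=(-5,0,3); PHI=10
E
python3 - <<'E'
from rows import *
pos,Rt,q=now()
T=tcp(PC,PR,G1(PHI,0),OFF1); up=(T[0]+[0,0,120],T[1])
b=ik(*up); print(b[0],b[2])
c=emit(jpath(q,b[0])+[up],8.78,(pos,Rt))
emit(lpath(c,T,25),8.78,c)
print(T[0])
E
```

```text
[-0.18  0.38  2.    0.21  0.85 -0.61] 1.5783295948546048
8 rows
8.78 -0.57 3.14 4.91 -2.8 4.7 1.3;8.78 -0.8 2.47 4.94 -3.2 4.6 2.4;8.78 -1.08 1.79 4.86 -3.4 4.3 3.4;8.78 -1.39 1.16 4.66 -3.5 4 4.6;8.78 -1.75 0.57 4.39 -3.7 3.3 5.5;8.78 -2.15 0.03 4.04 -3.6 2.7 6.3;8.78 -2.56 -0.45 3.67 -3.5 1.8 7.2;8.78 -0 -0 0 0 0 -0
5 rows
8.78 -0.42 -0 2.36 0 0 -0;8.78 -0.41 -0 2.37 0 0 -0;8.78 -0.42 -0.01 2.36 0 0 -0;8.78 -0.41 0 2.37 0 0 -0;8.78 -0.42 0 2.36 0 0 -0
[466.86 -22.74   4.29]
```

Request:
play_rows(plan="8.78 -0.57 3.14 4.91 -2.8 4.7 1.3;8.78 -0.8 2.47 4.94 -3.2 4.6 2.4;8.78 -1.08 1.79 4.86 -3.4 4.3 3.4;8.78 -1.39 1.16 4.66 -3.5 4 4.6;8.78 -1.75 0.57 4.39 -3.7 3.3 5.5;8.78 -2.15 0.03 4.04 -3.6 2.7 6.3;8.78 -2.56 -0.45 3.67 -3.5 1.8 7.2;8.78 0 0 0 0 0 0;8.78 0 0 0 0 0 0")

```text
t: 4.03
ee_pos: [467.9, -25.5, 124.9]
orientation: [-1.804, -2.398, -0.155]
ft_force: [0.5, -0.4, -0.4]
width: 87.5
```

Run:
```python
from rows import *
pos,Rt,q=now(); T=tcp(PC,PR,G1(PHI,0),OFF1); print(pos,T[0],np.rad2deg(R.from_matrix(Rt.T@T[1]).as_rotvec()))
im=grab('wrist'); px=im['pixels'].astype(int); r,g,b=px[...,0],px[...,1],px[...,2]
m=((g>r+20)&(g>b+15)).astype(np.uint8); print('green',rect(im,m,24), m.sum())
emit(lpath((pos,Rt),T,24),8.78,(pos,Rt))
```

```text
[467.95 -25.51 124.91] [466.86 -22.74   4.29] [ 0.05  0.2  -0.25]
green (array([573.31, 108.95]), array([137.64, 100.02]), array([0.97, 0.26]), np.float64(14.901279449462892)) 40097
6 rows
8.78 -0.29 -0 1.99 0 0 -0;8.78 -0.3 -0.01 1.99 0 0.1 -0.1;8.78 -0.29 -0 1.99 0 -0 -0;8.78 -0.3 -0.01 1.99 0 0 -0.1;8.78 -0.3 -0.01 1.99 0 0.1 -0;8.78 -0.3 -0 1.98 0 -0 -0.1
```

Request:
play_rows(plan="8.78 -0.3 0 2 0 0 0;8.78 -0.3 0 2 0 0 -0.1;8.78 -0.3 0 2 0 0.1 0;8.78 -0.3 0 2 0 0 -0.1;8.78 -0.3 0 2 0 0.1 0;8.78 -0.15 0 1 0 0 0;8.78 -0.1 0 0.9 0 0 0;8.78 0 0 0 0 0 0;5 0 0 0 0 0 0;5 0 0 0 0 0 0;5 0 0 0 0 0 0;5 0 0 0 0 0 0;5 0 0 0 0 0 0")

```text
t: 5.7
ee_pos: [466.6, -22.7, 4.7]
orientation: [-1.801, -2.398, -0.158]
ft_force: [-1.5, -1.2, 4.9]
width: 59.8
```

Run:
```python
from rows import *
o=get_obs(); pos,Rt,q=now(); print(o['t'],pos,o['width'],o['ft_force'])
T=tcp(PC,PR,G1(PHI,0),OFF1); print(T[0],np.rad2deg(R.from_matrix(Rt.T@T[1]).as_rotvec()))
for h in(60,90,120):
    Te=tcp(EC,ER(),G1(PHI,0),OFF1); b=ik(Te[0]+[0,0,h],Te[1]); print(h,b[0],b[2])
```

```text
5.7 [466.6  -22.66   4.75] 59.80119217361672 [-1.52 -1.21  4.88]
[466.86 -22.74   4.29] [ 0.09  0.03 -0.15]
60 [0.11 0.45 2.22 1.18 0.64 2.4 ] 1.1374505994186719
90 [0.11 0.37 2.21 1.08 0.67 2.52] 1.0177837032756845
120 [ 0.48  0.18  2.19  0.27  0.46 -2.54] 0.0
```

```bash
cat > path1.py <<'E'
from rows import *
pos,Rt,q=now()
OFFm=np.array(OFF1); G=G1(PHI,0)
corn=np.array([[a,w,h] for a in(-65,0,65) for w in(-30,30) for h in(-4,4)],float)
Te=tcp(EC,ER(),G,OFF1); pe=(Te[0]+[0,0,50],Te[1]); qe=ik(*pe)[0]
lift=(pos+[0,0,130],Rt); ql=ik(*lift,[q])[0]
qm=(ql+qe)/2; qm[1]-=.25
print(ql,qm,qe)
pts=lpath((pos,Rt),lift,30)+jpath(ql,qm)+jpath(qm,qe)+[pe]
fing=np.array([[x,y,z] for x in(-37,37) for y in(-89,89) for z in(-80,)]+[[s,y,0] for s in(-10,10) for y in(-45,45)],float)
for p_,R_ in pts:
    Rp=R_@G.T; C=p_-R_@[0,0,19]-Rp@OFFm
    W=np.r_[C+corn@Rp.T,p_+fing@R_.T]
    rk=(W-[541,151,0])@np.c_[ex(RY),ex(RY+90),Z]
    print(C.round(),'minz',W[:,2].min().round(),'near rack (x>-45,z<150):',np.any((rk[:,0]>-45)&(rk[:,2]<150)&(np.abs(rk[:,1])<135)),'rackx max',rk[:,0].max().round(), 'z of it',rk[rk[:,0].argmax(),2].round())
emit(pts,5,(pos,Rt))
E
python3 path1.py
```

```text
[-0.18  0.36  2.    0.21  0.87 -0.6 ] [-0.03  0.17  2.11  0.71  0.75  0.88] [0.11 0.47 2.22 1.21 0.63 2.36]
[469. -31.  46.] minz 29.0 near rack (x>-45,z<150): True rackx max -5.0 z of it 103.0
[469. -31.  72.] minz 55.0 near rack (x>-45,z<150): True rackx max -5.0 z of it 129.0
[469. -31.  98.] minz 81.0 near rack (x>-45,z<150): False rackx max -5.0 z of it 155.0
[469. -31. 124.] minz 107.0 near rack (x>-45,z<150): False rackx max -5.0 z of it 181.0
[469. -31. 150.] minz 133.0 near rack (x>-45,z<150): False rackx max -5.0 z of it 207.0
[471. -14. 158.] minz 140.0 near rack (x>-45,z<150): False rackx max -4.0 z of it 229.0
[472.   3. 166.] minz 148.0 near rack (x>-45,z<150): False rackx max 3.0 z of it 237.0
[474.  19. 174.] minz 155.0 near rack (x>-45,z<150): False rackx max 7.0 z of it 244.0
[475.  35. 182.] minz 163.0 near rack (x>-45,z<150): False rackx max 8.0 z of it 251.0
[476.  51. 191.] minz 170.0 near rack (x>-45,z<150): False rackx max 6.0 z of it 257.0
[476.  66. 200.] minz 177.0 near rack (x>-45,z<150): False rackx max 2.0 z of it 261.0
[477.  82. 209.] minz 183.0 near r
[... 1559 characters left out ...]
56 0 0 0;5 1.69 0.8 -0.49 -2 1.4 9.5;5 1.78 0.49 -0.45 -1.7 1.6 9.4;5 1.82 0.18 -0.44 -1.5 2 9.5;5 1.81 -0.12 -0.41 -1.1 2.1 9.5;5 1.74 -0.43 -0.4 -0.7 2.2 9.5;5 1.62 -0.71 -0.38 -0.4 2.4 9.6;5 1.45 -0.96 -0.37 0.1 2.3 9.6;5 1.24 -1.19 -0.35 0.4 2.3 9.5;5 1.01 -1.35 -0.34 0.8 2.2 9.7;5 0.74 -1.49 -0.34 1.1 2 9.6;5 -0.57 -0.59 1.39 1.2 -0.7 9.1;5 -0.66 -0.43 1.37 1 -0.8 9.2;5 -0.73 -0.26 1.36 0.9 -0.9 9.3;5 -0.75 -0.08 1.33 0.6 -0.9 9.2;5 -0.73 0.11 1.31 0.4 -1 9.3;5 -0.69 0.28 1.29 0.1 -0.9 9.4;5 -0.6 0.44 1.27 -0 -0.9 9.4;5 -0.48 0.59 1.24 -0.2 -0.8 9.4;5 -0.34 0.69 1.22 -0.4 -0.6 9.5;5 -0.17 0.78 1.2 -0.4 -0.5 9.5;5 0.01 0.82 1.16 -0.5 -0.3 9.5;5 0.19 0.83 1.15 -0.6 -0.1 9.5;5 0 0 -0 0 0 0
```

```bash
cat >> path1.py <<'E'
print('--- clearance')
def grid(a,b,c): return np.array([[x,y,z] for x in a for y in b for z in c],float)
pl=grid(np.linspace(-65,65,14),np.linspace(-30,30,7),(-4,4)); bd=np.r_[grid(np.linspace(-37,37,7),np.linspace(-89,89,15),np.linspace(-200,-80,7)),grid((-10,10),(-50,50),(-80,-40,0))]
LC=np.array([541,151,0])-11.5*ex(RY)+72.4*Z; RC=LC-74*ex(RY+90)
for p_,R_ in pts:
    Rp=R_@G.T; C=p_-R_@[0,0,19]-Rp@OFFm; W=np.r_[C+pl@Rp.T,p_+bd@R_.T]; o=[]
    for cc in(LC,RC):
        L=(W-cc)@BR; o.append(np.linalg.norm(np.maximum(np.abs(L)-[65,30,4],0),axis=1).min())
    rk=(W-[541,151,0])@np.c_[ex(RY),ex(RY+90),Z]
    o.append(np.linalg.norm(np.c_[np.maximum(np.abs(rk[:,1])-125,0),rk[:,0]-2,rk[:,2]-83.5],axis=1).min()-5)
    bo=W-[597,-91,0]; o.append(np.hypot(np.maximum(np.hypot(bo[:,0],bo[:,1])-28,0),np.maximum(bo[:,2]-103,0)).min())
    print(np.array(o).round(),end=' ')
E
python3 path1.py | sed -n '/clear/,$p'
```

```text
--- clearance
[85. 26. 31. 26.] [90. 32. 55. 37.] [96. 45. 52. 53.] [102.  61.  58.  56.] [109.  68.  73.  69.] [93. 60. 72. 80.] [79. 54. 75. 92.] [ 71.  50.  79. 107.] [ 68.  51.  85. 120.] [ 69.  54.  91. 132.] [ 74.  60.  98. 144.] [ 80.  67. 106. 158.] [ 86.  74. 113. 173.] [ 90.  81. 121. 189.] [ 93.  89. 128. 200.] [ 81.  81. 118. 190.] [ 65.  66. 109. 187.] [ 53.  56.  94. 189.] [ 48.  53.  81. 197.] [ 41.  60.  73. 210.] [ 32.  66.  67. 224.] [ 29.  70.  57. 235.] [ 33.  74.  48. 246.] [ 39.  79.  47. 245.] [ 46.  68.  50. 232.] [ 41.  59.  48. 219.] [ 45.  61.  50. 209.] [ 45.  61.  50. 209.]
```

All clear, so I run it in two calls.

Request:
play_rows(plan="5 0.1 0 -0.6 0 0 0;5 0.35 0 -1.96 0 0 0;5 0.45 0 -2.56 0 0 0;5 0.45 0 -2.56 0 0 0;5 0.45 0 -2.56 0 0 0;5 0.45 0 -2.56 0 0 0;5 1.69 0.8 -0.49 -2 1.4 9.5;5 1.78 0.49 -0.45 -1.7 1.6 9.4;5 1.82 0.18 -0.44 -1.5 2 9.5;5 1.81 -0.12 -0.41 -1.1 2.1 9.5;5 1.74 -0.43 -0.4 -0.7 2.2 9.5;5 1.62 -0.71 -0.38 -0.4 2.4 9.6;5 1.45 -0.96 -0.37 0.1 2.3 9.6;5 1.24 -1.19 -0.35 0.4 2.3 9.5;5 1.01 -1.35 -0.34 0.8 2.2 9.7;5 0.74 -1.49 -0.34 1.1 2 9.6")

```text
t: 7.7
ee_pos: [486.3, 133.2, 225.3]
orientation: [-2.671, -0.201, -0.388]
ft_force: [-0.1, 0.2, -1.5]
width: 59.7
```

Request:
play_rows(plan="5 -0.57 -0.59 1.39 1.2 -0.7 9.1;5 -0.66 -0.43 1.37 1 -0.8 9.2;5 -0.73 -0.26 1.36 0.9 -0.9 9.3;5 -0.75 -0.08 1.33 0.6 -0.9 9.2;5 -0.73 0.11 1.31 0.4 -1 9.3;5 -0.69 0.28 1.29 0.1 -0.9 9.4;5 -0.6 0.44 1.27 0 -0.9 9.4;5 -0.48 0.59 1.24 -0.2 -0.8 9.4;5 -0.34 0.69 1.22 -0.4 -0.6 9.5;5 -0.17 0.78 1.2 -0.4 -0.5 9.5;5 0.01 0.82 1.16 -0.5 -0.3 9.5;5 0.19 0.83 1.15 -0.6 -0.1 9.5;5 0 0 0 0 0 0;5 0 0 0 0 0 0")

```text
t: 9.45
ee_pos: [426.1, 230.5, 90.1]
orientation: [-1.68, 2.012, 0.528]
ft_force: [0.5, -0.2, -1.0]
width: 59.5
```

Run:
```python
from rows import *
o=get_obs(); pos,Rt,q=now(); print(o['t'],pos,o['width'],o['ft_force'],q)
Te=tcp(EC,ER(),G1(PHI,0),OFF1); print(Te[0]+[0,0,50],np.rad2deg(R.from_matrix(Rt.T@Te[1]).as_rotvec()))
im=grab('top'); C=cloud(im); px=im['pixels'].astype(int)
g=(px[...,1]>px[...,0]+20)&(px[...,1]>px[...,2]+15)
big=np.hstack([cv2.resize(cv2.cvtColor(im['pixels'],4)[220:380,240:420],None,fx=2.2,fy=2.2),cv2.resize(cv2.cvtColor(grab('side')['pixels'],4)[150:310,180:360],None,fx=2.2,fy=2.2)])
cv2.imwrite('pics/e1.png',big)
```

```text
9.45 [426.12 230.5   90.07] 59.52769164870597 [ 0.47 -0.19 -1.  ] [0.11 0.47 2.22 1.21 0.63 2.36]
[425.86 230.51  90.02] [0.01 0.03 0.19]
```

View pics/e1.png

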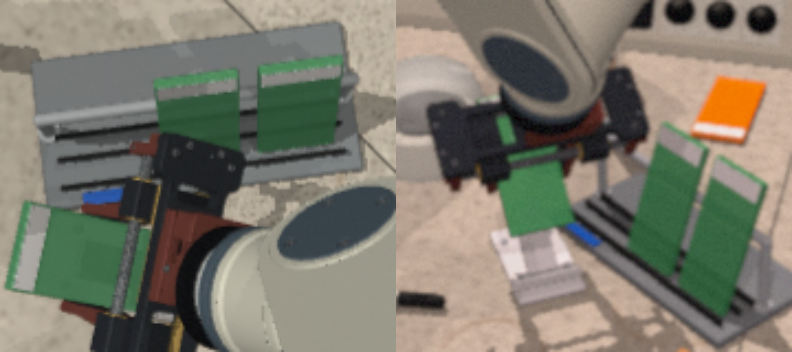

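The plate is held with its band up (left end in the top crop) and aligned over the easel. I lower it step by step.

Run:
```python
from rows import *
pos,Rt,q=now(); Te=tcp(EC,ER(),G1(PHI,0),OFF1)
def fmt(v): return Rt.T@np.array(v)/10
print('2.1 ex',fmt(2.1*ex(EY)),'down10',fmt([0,0,-10]))
```

```text
2.1 ex [-0.17 -0.    0.12] down10 [0.57 0.   0.82]
```

Request:
play_rows(plan="5 0.23 0 0.94 0 0 0;5 0.57 0 0.82 0 0 0;5 0.57 0 0.82 0 0 0;5 0.34 0 0.49 0 0 0;5 0.23 0 0.33 0 0 0;5 0 0 0 0 0 0")

```text
t: 10.3
ee_pos: [426.3, 234.2, 50.5]
orientation: [-1.677, 2.016, 0.53]
ft_force: [0.8, -0.1, -1.2]
width: 60.0
```

Request:
play_rows(plan="5 0.11 0 0.16 0 0 0;5 0.11 0 0.16 0 0 0;5 0 0 0 0 0 0")

```text
t: 10.68
ee_pos: [426.4, 234.2, 46.9]
orientation: [-1.677, 2.016, 0.53]
ft_force: [0.4, 0.4, -2.6]
width: 59.8
```

Request:
play_rows(plan="5 0.11 0 0.16 0 0 0;5 0 0 0 0 0 0")

```text
t: 10.92
ee_pos: [426.3, 234.2, 44.9]
orientation: [-1.677, 2.016, 0.53]
ft_force: [0.3, -0.3, -1.6]
width: 60.1
```

Request:
play_rows(plan="5 0.06 0 0.08 0 0 0;5 0 0 0 0 0 0")

```text
t: 11.18
ee_pos: [426.4, 234.2, 44.5]
orientation: [-1.676, 2.015, 0.53]
ft_force: [-2.3, -2.7, 7.4]
width: 59.9
```

Request:
play_rows(plan="5 0.06 0 0.08 0 0 0;5 0 0 0 0 0 0")

```text
t: 11.42
ee_pos: [426.4, 234.3, 44.4]
orientation: [-1.675, 2.014, 0.531]
ft_force: [-4.8, -9.8, 21.6]
width: 59.4
```

Request:
play_rows(plan="5 0.06 0 0.08 0 0 0;5 0 0 0 0 0 0")

```text
t: 11.68
ee_pos: [426.4, 234.4, 44.3]
orientation: [-1.674, 2.013, 0.532]
ft_force: [-7.0, -14.1, 33.5]
width: 60.0
```

Contact is with the sloping panel, with the force along its normal. I back off the push and release.

Request:
play_rows(plan="5 -0.06 0 -0.08 0 0 0;5 -0.06 0 -0.08 0 0 0;5 -0.01 0 -0.02 0 0 0;5 0 0 0 0 0 0")

```text
t: 12.18
ee_pos: [426.5, 234.1, 44.2]
orientation: [-1.677, 2.016, 0.53]
ft_force: [-0.5, -3.1, 4.3]
width: 59.9
```

Request:
play_rows(plan="6.4 0 0 0 0 0 0;7 0 0 0 0 0 0;8.78 0 0 0 0 0 0;8.78 0 0 0 0 0 0;8.78 0 0 0 0 0 0;8.78 0 0 0 0 0 0")

```text
t: 12.92
ee_pos: [426.4, 234.1, 44.2]
orientation: [-1.677, 2.016, 0.53]
ft_force: [0.2, -0.6, 0.7]
width: 87.7
```

Run:
```python
from rows import *
o=get_obs(); pos,Rt,q=now(); print(o['t'],pos,o['width'],o['ft_force'],q)
im=grab('top');s=grab('side')
big=np.hstack([cv2.resize(cv2.cvtColor(im['pixels'],4)[220:380,240:420],None,fx=2.2,fy=2.2),cv2.resize(cv2.cvtColor(s['pixels'],4)[150:310,180:360],None,fx=2.2,fy=2.2)])
cv2.imwrite('pics/e2.png',big)
# regrasp pose
T2=tcp(EC,ER(),G2(1),(48,0,0)); b=ik(*T2); print('regrasp',T2[0],b[0],b[2])
u=ER()[:,0]; b2=ik(T2[0]+90*u,T2[1]); print('above',b2[0],b2[2])
# retreat: back along tool -z
n=-Rt[:,2]; bb=ik(pos+120*n,Rt,[q]); print('retreat',n,bb[0],bb[1])
```

```text
12.925 [426.38 234.15  44.17] 87.69809451725914 [ 0.21 -0.65  0.68] [0.12 0.59 2.22 1.38 0.59 2.17]
regrasp [428.64 245.52  77.51] [ 0.76  0.78  1.64 -0.43  1.41 -0.4 ] 1.875528878268415
above [ 0.81  0.75  1.51 -0.4   1.59 -0.44] 1.9147028011538403
retreat [-0.1  -0.56  0.82] [-0.05  0.33  2.24  0.98  0.76  2.48] 2.7386462128515874e-20
```

View pics/e2.png

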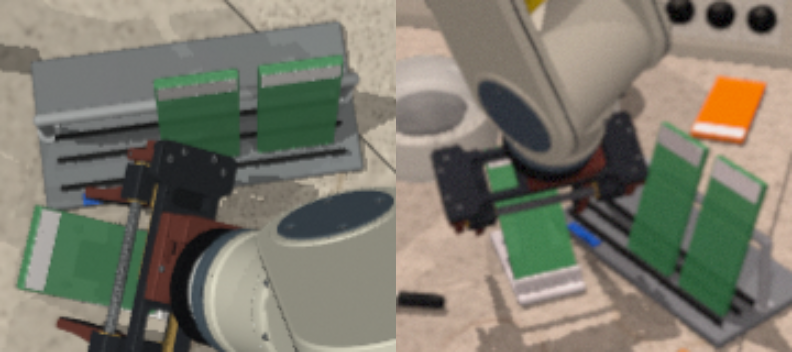

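The plate rests on the easel, band up (band at crop (35,250)). Next I retreat and plan the move to above its upper edge.

```bash
cat > path2.py <<'E'
from rows import *
pos,Rt,q=now()
im=grab('top')
CY=onz(im,[[203,240]],5)[0]; BK=onz(im,[[177,285]],30)[0]; print('cyl',CY,'beaker~',BK)
def grid(a,b,c): return np.array([[x,y,z] for x in a for y in b for z in c],float)
# gripper: body, two open fingers, camera bump, wrist tube
gr=np.r_[grid(np.linspace(-37,37,5),np.linspace(-89,89,9),np.linspace(-200,-80,5)),grid((-10,10),(-57,57,-44,44),np.linspace(-80,0,5)),grid((50,90),(-30,30),(-180,-140))]
LC=np.array([541,151,0])-11.5*ex(RY)+72.4*Z
def cyl(W,c,r,h): d=W-np.array([c[0],c[1],0]); return np.hypot(np.maximum(np.hypot(d[:,0],d[:,1])-r,0),np.maximum(d[:,2]-h,0)).min()
def clear(pts,held=None):
    for p_,R_ in pts:
        W=p_+gr@R_.T
        if held is not None: W=np.r_[W,p_+held@R_.T]
        o=[]
        for cc,RR in((LC,BR),(LC-74*ex(RY+90),BR),(EC,ER())):
            o.append(np.linalg.norm(np.maximum(np.abs((W-cc)@RR)-[65,30,4],0),axis=1).min())
        rk=(W-[541,151,0])@np.c_[ex(RY),ex(RY+90),Z]
        o.append(np.linalg.norm(np.c_[np.maximum(np.abs(rk[:,1])-125,0),rk[:,0]-2,rk[:,2]-83.5],axis=1).min()-5)
        o+= [cyl(W,CY,26,154),cyl(W,BK,30,72),W[:,2].min()]
        print(np.array(o).round().astype(int),p_.round())
E
cat > s2.py <<'E'
from path2 import *
T2=tcp(EC,ER(),G2(1),(48,0,0)); u=ER()[:,0]; ab=(T2[0]+90*u,T2[1]); qa=ik(*ab)[0]
ret=(pos-60*Rt[:,2],Rt); qr=ik(*ret,[q])[0]; print(qr)
qm=np.array([.4,.0,1.85,.5,1.2,.8])
print('mid',fk(qm,P)[0])
pts=lpath((pos,Rt),ret,20)+jpath(qr,qm)
n1=len(pts); pts=pts+jpath(qm,qa)+[ab]
clear(pts)
c=emit(pts[:n1],8.78,(pos,Rt)); emit(pts[n1:],8.78,c)
E
python3 s2.py
```

```text
cyl [594.78 373.89   5.  ] beaker~ [512.35 408.7   30.  ]
[0.03 0.46 2.24 1.16 0.66 2.34]
mid [386.34 326.49 392.97]
[ 34  50  14  45 162 158  51] [425. 226.  56.]
[ 40  51  16  48 170 166  63] [423. 217.  69.]
[ 45  53  27  50 177 176  75] [422. 209.  81.]
[ 49  58  40  55 185 186  88] [420. 200.  93.]
[ 50  60  41  53 164 168 100] [426. 215. 111.]
[ 61  84  44  61 145 157 113] [430. 228. 129.]
[ 83 109  52  79 132 153 127] [433. 241. 148.]
[109 121  59 100 126 156 141] [435. 254. 166.]
[130 139  66 122 125 163 156] [435. 265. 185.]
[145 151  76 143 133 174 172] [434. 276. 204.]
[152 170  88 151 147 188 189] [432. 286. 223.]
[155 174 103 158 166 203 207] [429. 294. 241.]
[163 184 121 169 185 211 226] [425. 302. 260.]
[176 199 140 182 193 221 246] [421. 309. 279.]
[191 220 159 198 198 233 265] [416. 314. 298.]
[208 245 179 216 206 247 285] [410. 319. 316.]
[228 269 200 236 217 263 305] [405. 322. 335.]
[246 287 222 258 231 281 327] [399. 325. 354.]
[265 306 244 278 248 301 349] [393. 326. 374.]
[286 326 268 300 267 321 373] [386. 326. 393.]
[268 311 247 278 245 298 351] [388. 326. 36
[... 1073 characters left out ...]
 -9.6;8.78 -0.52 -1.55 -1.19 -0.9 -0.7 -9.5;8.78 -0.34 -1.53 -1.26 -1.1 -0.7 -9.5;8.78 -0.16 -1.46 -1.36 -1.1 -0.7 -9.3;8.78 -0.01 -1.4 -1.44 -1.1 -0.9 -9.2;8.78 0.12 -1.3 -1.54 -1.2 -0.9 -9.1;8.78 0.22 -1.21 -1.63 -1.3 -1 -8.9
14 rows
8.78 -0.85 0.85 2.12 0.3 -5.6 -7.7;8.78 -0.79 0.78 2.1 0.8 -5.6 -7.8;8.78 -0.72 0.75 2.06 1.1 -5.6 -7.7;8.78 -0.64 0.74 2.02 1.6 -5.4 -7.8;8.78 -0.56 0.74 1.94 1.9 -5.4 -7.8;8.78 -0.5 0.78 1.87 2.4 -5.2 -7.8;8.78 -0.44 0.82 1.77 2.6 -5 -7.8;8.78 -0.4 0.9 1.66 3.1 -4.8 -7.8;8.78 -0.38 0.97 1.52 3.4 -4.6 -7.7;8.78 -0.39 1.06 1.37 3.7 -4.4 -7.6;8.78 -0.41 1.15 1.2 4 -4.2 -7.6;8.78 -0.46 1.23 1.02 4.2 -3.9 -7.5;8.78 -0.53 1.29 0.83 4.6 -3.6 -7.4;8.78 0 -0 0 0 0 -0
```

Request:
play_rows(plan="8.78 0 0 -1.5 0 0 0;8.78 0 0 -1.5 0 0 0;8.78 0 0 -1.5 0 0 0;8.78 0 0 -1.5 0 0 0;8.78 -2.27 -0.33 -0.6 -0.7 -1 -10.1;8.78 -2.17 -0.55 -0.64 -0.7 -1 -10.1;8.78 -2.03 -0.76 -0.67 -0.7 -0.8 -10.1;8.78 -1.89 -0.96 -0.73 -0.6 -0.8 -10;8.78 -1.72 -1.13 -0.77 -0.7 -0.8 -10;8.78 -1.53 -1.27 -0.83 -0.7 -0.7 -9.9;8.78 -1.34 -1.38 -0.89 -0.8 -0.7 -9.9;8.78 -1.13 -1.47 -0.96 -0.8 -0.6 -9.8;8.78 -0.93 -1.53 -1.03 -0.9 -0.6 -9.7;8.78 -0.71 -1.55 -1.1 -0.9 -0.7 -9.6;8.78 -0.52 -1.55 -1.19 -0.9 -0.7 -9.5;8.78 -0.34 -1.53 -1.26 -1.1 -0.7 -9.5;8.78 -0.16 -1.46 -1.36 -1.1 -0.7 -9.3;8.78 0 -1.4 -1.44 -1.1 -0.9 -9.2;8.78 0.12 -1.3 -1.54 -1.2 -0.9 -9.1;8.78 0.22 -1.21 -1.63 -1.3 -1 -8.9")

```text
t: 15.58
ee_pos: [385.9, 326.4, 393.4]
orientation: [-2.348, -1.302, -0.241]
ft_force: [-0.2, 0.3, -0.2]
width: 87.7
```

Request:
play_rows(plan="8.78 -0.85 0.85 2.12 0.3 -5.6 -7.7;8.78 -0.79 0.78 2.1 0.8 -5.6 -7.8;8.78 -0.72 0.75 2.06 1.1 -5.6 -7.7;8.78 -0.64 0.74 2.02 1.6 -5.4 -7.8;8.78 -0.56 0.74 1.94 1.9 -5.4 -7.8;8.78 -0.5 0.78 1.87 2.4 -5.2 -7.8;8.78 -0.44 0.82 1.77 2.6 -5 -7.8;8.78 -0.4 0.9 1.66 3.1 -4.8 -7.8;8.78 -0.38 0.97 1.52 3.4 -4.6 -7.7;8.78 -0.39 1.06 1.37 3.7 -4.4 -7.6;8.78 -0.41 1.15 1.2 4 -4.2 -7.6;8.78 -0.46 1.23 1.02 4.2 -3.9 -7.5;8.78 -0.53 1.29 0.83 4.6 -3.6 -7.4;8.78 0 0 0 0 0 0;8.78 0 0 0 0 0 0")

```text
t: 17.45
ee_pos: [440.3, 308.1, 141.5]
orientation: [-0.265, -2.828, 1.169]
ft_force: [-0.4, 0.3, 0.2]
width: 87.9
```

```bash
cat > meas.py <<'E'
from rows import *
def fitplane(Pt):
    for _ in range(4):
        c=Pt.mean(0); v=np.linalg.svd(Pt-c,full_matrices=False)[2]; d=np.abs((Pt-c)@v[2]); Pt=Pt[d<3.5]
    n=v[2]*np.sign(v[2][2]); return c,n,len(Pt)
E
python3 - <<'E'
from meas import *
o=get_obs(); pos,Rt,q=now(); print(o['t'],pos,q)
T2=tcp(EC,ER(),G2(1),(48,0,0)); print(T2[0]+90*ER()[:,0], np.rad2deg(R.from_matrix(Rt.T@T2[1]).as_rotvec()))
im=grab('top','t3.png');w=grab('wrist','w3.png'); px=im['pixels'].astype(int); C=cloud(im)
g=(px[...,1]>px[...,0]+20)&(px[...,1]>px[...,2]+15)
m=np.zeros(g.shape,np.uint8); m[300:380,230:335]=g[300:380,230:335]
c,n,k=fitplane(C[m>0]); print('easel plate front',c,n,k,'slope',np.rad2deg(np.arccos(n[2])),'yaw',np.rad2deg(np.arctan2(-n[1],-n[0])))
print('expected front pt',EC+ER()@[0,0,4],'plane offset of expected',(EC+ER()@[0,0,4]-c)@n)
cv2.imwrite('pics/e3.png',np.hstack([cv2.resize(cv2.cvtColor(im['pixels'],4)[260:400,220:360],(400,400)),cv2.resize(cv2.cvtColor(w['pixels'],4),(400,400))]))
E
```

```text
17.45 [440.31 308.09 141.55] [ 0.81  0.75  1.51 -0.39  1.59 -0.43]
[440.24 308.1  141.15] [ 0.08 -0.04 -0.17]
easel plate front [424.38 218.55  82.21] [ 0.98 -0.2   0.  ] 246 slope 89.97581778104268 yaw 168.19019057248033
expected front pt [424.39 222.58  59.83] plane offset of expected -0.8232448307858504
```

View pics/e3.png

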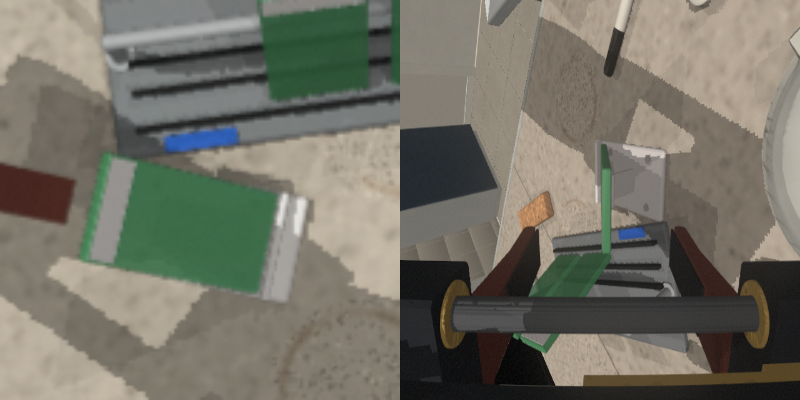

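The plate sits squarely in the easel against the lip. The corners are at about (105,155), (82,258), (262,295) and (285,190) in the left crop. In the wrist view the plate's end is midway between the fingers. I refine the pose numerically.

```bash
cat > s4.py <<'E'
from meas import *
pos,Rt,q=now()
im=grab('top'); px=im['pixels'].astype(int); C=cloud(im)
hsv=cv2.cvtColor(im['pixels'],cv2.COLOR_RGB2HSV)
m=np.zeros((480,640),np.uint8); m[308:368,240:330]=((hsv[...,0]>45)&(hsv[...,0]<85)&(hsv[...,1]>80))[308:368,240:330]
n_,l,s,_=cv2.connectedComponentsWithStats(m); i=1+s[1:,4].argmax(); mm=(l==i); mm=cv2.erode(mm.astype(np.uint8),np.ones((5,5)))>0
Pt=C[mm]; Pt=Pt[(Pt[:,2]>10)&(Pt[:,2]<115)]
c,n,k=fitplane(Pt); print('front',c,n,k,'tilt',np.rad2deg(np.arccos(n[2])),'yaw',np.rad2deg(np.arctan2(-n[1],-n[0])))
print('offset expected-measured along n',(EC+ER()@[0,0,4]-c)@ER()[:,2])
# corners from crop picture estimates refined: project full plate (green+band) contour on expected front plane
full=np.zeros((480,640),np.uint8); full[308:368,240:318]=1
g=(l==i).astype(np.uint8); cn=max(cv2.findContours(g,0,2)[0],key=len).reshape(-1,2)
d=rays(im,cn); e=np.array(im['eye']); nn=ER()[:,2]; o=EC+4*nn
W=e+d*(((o-e)@nn)/(d@nn))[:,None]; L=(W-EC)@ER()
rc=cv2.minAreaRect(L[:,:2].astype(np.float32)); print('green rect in plate frame',rc,L[:,:2].min(0),L[:,:2].max(0))
E
python3 s4.py
```

```text
front [424.15 216.49  55.16] [-0.13 -0.68  0.72] 1435 tilt 43.909556832143046 yaw 79.22787887950071
offset expected-measured along n -0.962671911575415
green rect in plate frame ((-10.473979949951172, -0.854522705078125), (58.43684005737305, 110.63848114013672), 89.46450805664062) [-65.87 -30.56] [44.82 28.41]
```

```bash
cat > s5.py <<'E'
from path2 import *
T2=tcp(EC,ER(),G2(1),(50,-.5,.8))
pts=lpath((pos,Rt),T2,18); clear(pts[-2:]); emit(pts,4,(pos,Rt))
E
python3 s5.py
```

```text
cyl [594.78 373.89   5.  ] beaker~ [512.35 408.7   30.  ]
[108 158  39  75  76  21  52] [432. 259.  92.]
[102 148  39  64  77  24  39] [429. 246.  79.]
5 rows
4 0 -0 1.78 0 -0 -0;4 0 -0.01 1.77 0.1 -0 -0.1;4 0.01 0 1.78 -0 -0 -0;4 -0 0 1.78 0 -0 -0;4 0 0 1.77 0 -0 -0.1
```

Request:
play_rows(plan="4 0 0 0 0 0 0;4 0 0 0 0 0 0;4 0 0 0 0 0 0;4 0 0 1.78 0 0 0;4 0 -0.01 1.78 0 0 -0.1;4 0 0 1.78 0 0 0;4 0 0 1.78 0 0 -0.1;4 0 0 1.76 0 0 0;4 0 0 0 0 0 0;2 0 0 0 0 0 0;1.4 0 0 0 0 0 0;1 0 0 0 0 0 0;0.4 0 0 0 0 0 0;0.4 0 0 0 0 0 0;0.4 0 0 0 0 0 0")

```text
t: 19.52
ee_pos: [429.1, 246.2, 79.1]
orientation: [-0.255, -2.827, 1.172]
ft_force: [0.3, 0.5, 6.5]
width: 8.3
```

```bash
cat > s6.py <<'E'
from path2 import *
G=G2(1); OFF2=(50,-.5,0)
held=grid(np.linspace(-65,65,8),(-30,0,30),(-4,4)); held=(held-np.array(OFF2))@G+[0,0,-19]   # plate pts in tool frame
lift=(pos+[0,0,130],Rt); ql=ik(*lift,[q])[0]
TB=tcp(BC,BR,G,OFF2); pre=(TB[0]+[0,0,135],TB[1]); qp=ik(*pre)[0]; print(ql,qp,ik(*TB)[0],TB[0])
qm=(ql+qp)/2; qm[1]-=.12
pts=lpath((pos,Rt),lift,30)+jpath(ql,qm)+jpath(qm,qp)+[pre]
clear(pts,held); print('held minz'); emit(pts,.4,(pos,Rt))
E
python3 s6.py
```

```text
cyl [594.78 373.89   5.  ] beaker~ [512.35 408.7   30.  ]
[ 0.76  0.59  1.62 -0.43  1.61 -0.49] [0.34 0.51 1.51 0.07 1.47 0.18] [0.34 0.66 1.58 0.07 1.24 0.16] [529.12 223.54 101.53]
[57 99 11 67 77 38 34] [429. 246. 105.]
[ 66 104   4  74  78  59  60] [429. 246. 131.]
[ 75 111  21  80  80  83  86] [429. 246. 157.]
[ 84 117  41  91  86 108 112] [429. 246. 183.]
[ 93 124  66 102  96 133 138] [429. 246. 209.]
[ 91 124  81 103  96 156 145] [439. 244. 222.]
[ 89 123  79 105 112 166 154] [449. 243. 237.]
[ 86 122  78 109 133 181 166] [461. 242. 254.]
[ 86 124  84 116 140 198 182] [474. 240. 274.]
[ 75 116  71 103 130 183 171] [486. 237. 263.]
[ 64 109  59  90 123 170 161] [499. 233. 253.]
[ 53 102  51  77 121 158 152] [513. 229. 244.]
[ 41  96  51  64 124 149 145] [529. 224. 237.]
[ 41  96  51  64 124 149 145] [529. 224. 237.]
held minz
14 rows
0.4 0 -1.84 -1.84 0 0 0;0.4 0.01 -1.84 -1.83 0 0 0;0.4 0 -1.84 -1.84 0 0 0;0.4 0.01 -1.84 -1.84 0 0 0;0.4 -0 -1.84 -1.83 0 0 0;0.4 -0.98 -0.93 -0.94 -5 3.6 8.1;0.4 -1.13 -0.77 -1.26 -4.7 3.7 8.1;0.4 -1.25 -0.57 -1.57 -4.6 3.8 8.2;0.4 -1.32 -0.34 -1.89 -4.3 4 8.2;0.4 -0.95 1.04 0.83 -0.9 4.6 7.6;0.4 -0.98 1.19 0.67 -0.6 4.6 7.8;0.4 -0.98 1.36 0.48 -0.3 4.6 7.8;0.4 -0.94 1.54 0.31 -0.2 4.6 7.9;0.4 0 0 -0 0 0 0
```

Request:
play_rows(plan="0.4 0 -0.4 -0.4 0 0 0;0.4 0 -1.44 -1.44 0 0 0;0.4 0 -1.84 -1.84 0 0 0;0.4 0 -1.84 -1.84 0 0 0;0.4 0 -1.84 -1.84 0 0 0;0.4 0.02 -1.84 -1.83 0 0 0;0.4 -0.98 -0.93 -0.94 -5 3.6 8.1;0.4 -1.13 -0.77 -1.26 -4.7 3.7 8.1;0.4 -1.25 -0.57 -1.57 -4.6 3.8 8.2;0.4 -1.32 -0.34 -1.89 -4.3 4 8.2;0.4 -0.95 1.04 0.83 -0.9 4.6 7.6;0.4 -0.98 1.19 0.67 -0.6 4.6 7.8;0.4 -0.98 1.36 0.48 -0.3 4.6 7.8;0.4 -0.94 1.54 0.31 -0.2 4.6 7.9;0.4 0 0 0 0 0 0;0.4 0 0 0 0 0 0")

```text
t: 21.58
ee_pos: [528.6, 223.7, 236.6]
orientation: [-1.881, -2.193, 0.385]
ft_force: [0.5, 0.2, -1.5]
width: 7.8
```

```bash
cat > s7.py <<'E'
from meas import *
G=G2(1); OFF2=(50,-.5,0)
o=get_obs(); pos,Rt,q=now(); print(o['t'],pos,o['width'],o['ft_force'])
TB=tcp(BC,BR,G,OFF2); print('want',TB[0]+[0,0,135],np.rad2deg(R.from_matrix(Rt.T@TB[1]).as_rotvec()))
out=[]
for nme in('top','side'):
    im=grab(nme); C=cloud(im); hsv=cv2.cvtColor(im['pixels'],cv2.COLOR_RGB2HSV)
    m=((hsv[...,0]>45)&(hsv[...,0]<85)&(hsv[...,1]>80)).astype(np.uint8)
    cv2.imwrite(f'pics/{nme}7.png',cv2.cvtColor(im['pixels'],4))
    n_,l,s,_=cv2.connectedComponentsWithStats(m)
    for i in range(1,n_):
        if s[i,4]<150: continue
        e=cv2.erode((l==i).astype(np.uint8),np.ones((5,5)))>0
        Pt=C[e]; 
        if len(Pt)<60: continue
        c,n,k=fitplane(Pt); n=n*np.sign(-n[0]); print(nme,s[i],'c',c,'n',n,k,'slope',np.rad2deg(np.arccos(n[2])),'yaw',np.rad2deg(np.arctan2(-n[1],-n[0])))
# expected in-hand pose
Rp=Rt@G.T; Cc=pos-Rt@[0,0,19]-Rp@np.array(OFF2); print('expected centre',Cc,'front face',Cc+4*Rp[:,2],'u',Rp[:,0],'n',Rp[:,2])
big=np.hstack([cv2.resize(cv2.imread('pics/top7.png')[220:380,240:420],None,fx=2.2,fy=2.2),cv2.resize(cv2.imread('pics/side7.png')[130:310,180:380],(396,352))])
cv2.imwrite('pics/b7.png',big)
E
python3 s7.py
```

```text
21.575 [528.61 223.7  236.64] 7.849065618049557 [ 0.52  0.24 -1.55]
want [529.12 223.54 236.53] [0.05 0.03 0.16]
side [261 138  36  65 900] c [515.49 210.61 206.67] n [-0.92  0.06  0.38] 75 slope 67.7836543664658 yaw -3.572909826385027
side [ 286  216   33   59 1137] c [522.59 143.58  65.07] n [-0.94  0.11  0.31] 167 slope 71.89660797386745 yaw -6.662241327906677
side [ 309  232   37   62 1295] c [533.76  70.78  65.45] n [-0.95  0.05  0.32] 189 slope 71.21875956845574 yaw -3.115510775614714
expected centre [518.07 222.6  207.5 ] front face [514.36 222.02 208.87] u [0.34 0.05 0.94] n [-0.93 -0.14  0.34]
```

View pics/b7.png

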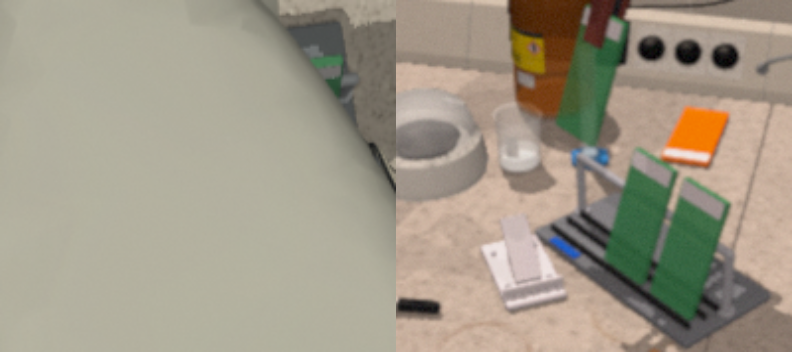

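The side view shows the plate held by its banded upper edge. It hangs over the empty bay at about (590,95) in the right crop, and the easel is empty. I check how it sits in the hand against its neighbours using outlines.

```bash
cat > s8.py <<'E'
from meas import *
G=G2(1); OFF2=(50,-.5,0)
def outl(Cc,Rp,box,im,lab):
    hsv=cv2.cvtColor(im['pixels'],cv2.COLOR_RGB2HSV)
    m=((hsv[...,0]>45)&(hsv[...,0]<85)&(hsv[...,1]>70)).astype(np.uint8); k=np.zeros_like(m); x,y,w,h=box; k[y:y+h,x:x+w]=m[y:y+h,x:x+w]
    n_,l,s,_=cv2.connectedComponentsWithStats(k); i=1+s[1:,4].argmax()
    cn=max(cv2.findContours((l==i).astype(np.uint8),0,cv2.CHAIN_APPROX_NONE)[0],key=len).reshape(-1,2)
    d=rays(im,cn); e=np.array(im['eye']); nn=Rp[:,2]; o=Cc+4*nn
    L=((e+d*(((o-e)@nn)/(d@nn))[:,None])-Cc)@Rp
    # long edges: y as function of x for both sides, mid region; foot: min x line
    res=[]
    for sg in(1,-1):
        b=np.arange(-50,25,5); pts=[]
        for a in b:
            sel=L[(L[:,0]>=a)&(L[:,0]<a+5)]
            if len(sel): pts.append([a+2.5,sg*np.max(sg*sel[:,1])])
        pts=np.array(pts); f=np.polyfit(pts[:,0],pts[:,1],1); res+= [np.rad2deg(np.arctan(f[0])),np.polyval(f,-20)]
    fp=[]
    for a in np.arange(-24,24,4):
        sel=L[(L[:,1]>=a)&(L[:,1]<a+4)]; fp.append([a+2,sel[:,0].min()])
    fp=np.array(fp); f=np.polyfit(fp[:,0],fp[:,1],1)
    print(lab,'edge angle,y(+/-):',np.array(res),'foot angle',np.rad2deg(np.arctan(f[0])),'foot x',f[1])
if __name__=='__main__':
    pos,Rt,q=now(); im=grab('side'); Rp=Rt@G.T; Cc=pos-Rt@[0,0,19]-Rp@np.array(OFF2)
    outl(Cc,Rp,(255,130,48,80),im,'held')
    for i,bx in((1,(283,205,40,75)),(2,(305,225,45,75))):
        outl(BC-i*74*ex(RY+90),BR,bx,im,'nb%d'%i)
E
python3 s8.py
```

```text
held edge angle,y(+/-): [ 13.83  15.4   -0.31 -35.75] foot angle -0.5370137664340033 foot x -64.2856031803065
nb1 edge angle,y(+/-): [ -2.2   27.67  21.63 -70.97] foot angle -0.19634844389681994 foot x -64.7789469488804
nb2 edge angle,y(+/-): [ 21.81  54.99   2.47 -34.65] foot angle 1.1419438619707467 foot x -64.43543895311659
```

Run:
```python
from rows import *
pos,Rt,q=now(); TB=tcp(BC,BR,G2(1),(50,-.5,0))
tgt=(TB[0]-1.5*ex(RY)+[0,0,12],TB[1])
emit(lpath((pos,Rt),tgt,18),.4,(pos,Rt)); print(Rt.T@[0,0,-.1],Rt.T@ex(RY)*.1,Rt.T@ex(RY+90)*.1)
```

```text
7 rows
0.4 -0.01 0.59 1.66 0 0 0;0.4 -0.02 0.58 1.65 0 0 0;0.4 -0.01 0.59 1.66 0 0 0.1;0.4 -0.01 0.58 1.65 0 0 -0;0.4 -0.02 0.59 1.66 0 0 0;0.4 -0.01 0.58 1.66 0.1 0 0;0.4 -0.01 0.59 1.65 -0 0 0.1
[-0.    0.03  0.09] [-0.    0.09 -0.03] [ 0.1  0.  -0. ]
```

Request:
play_rows(plan="0.4 -0.01 0.59 1.66 0 0 0;0.4 -0.02 0.58 1.65 0 0 0;0.4 -0.01 0.59 1.66 0 0 0.1;0.4 -0.01 0.58 1.65 0 0 0;0.4 -0.02 0.59 1.66 0 0 0;0.4 -0.01 0.58 1.66 0.1 0 0;0.4 -0.01 0.59 1.65 0 0 0.1;0.4 0 0 0 0 0 0")

```text
t: 22.72
ee_pos: [527.2, 222.2, 111.4]
orientation: [-1.886, -2.185, 0.391]
ft_force: [0.4, 0.3, -2.1]
width: 8.2
```

Request:
play_rows(plan="0.4 0 0.1 0.28 0 0 0;0.4 0 0.1 0.28 0 0 0;0.4 0 0.07 0.19 0 0 0;0.4 0 0 0 0 0 0")

```text
t: 23.22
ee_pos: [528.0, 222.6, 105.1]
orientation: [-1.887, -2.187, 0.387]
ft_force: [-0.1, -0.6, -3.0]
width: 7.6
```

Run:
```python
from rows import *
pos,Rt,q=now(); TB=tcp(BC,BR,G2(1),(50,-.5,0)); d=TB[0]-pos; o=get_obs()
print(o['t'],pos,'to go rack xyz',d@ex(RY),d@ex(RY+90),d[2],o['ft_force'],o['moment'],np.rad2deg(R.from_matrix(Rt.T@TB[1]).as_rotvec()))
im=grab('side'); cv2.imwrite('pics/b9.png',cv2.resize(cv2.cvtColor(im['pixels'],4)[170:310,240:380],(560,560),interpolation=cv2.INTER_CUBIC))
```

```text
23.225 [528.04 222.56 105.07] to go rack xyz 1.2113923553739048 0.8027209577140952 -3.5362624263366627 [-0.08 -0.62 -2.97] [-0.05 -0.21  0.03] [-0.06 -0.02 -0.17]
```

View pics/b9.png

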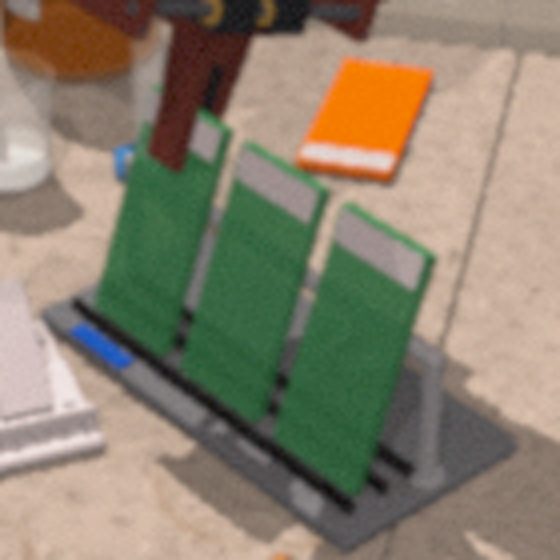

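The plate stands parallel to its neighbours, its foot about 3 mm above the groove behind the front rib. I lower it in 1 mm steps.

Request:
play_rows(plan="0.4 0.08 0.03 0.09 0 0 0;0.4 0 0.03 0.09 0 0 0;0.4 0 0 0 0 0 0")

```text
t: 23.65
ee_pos: [528.0, 223.4, 103.2]
orientation: [-1.887, -2.187, 0.387]
ft_force: [0.4, -0.4, 0.1]
width: 8.0
```

Request:
play_rows(plan="0.4 0 0.03 0.09 0 0 0;0.4 0 0 0 0 0 0")

```text
t: 23.9
ee_pos: [528.1, 223.5, 103.0]
orientation: [-1.887, -2.187, 0.387]
ft_force: [-0.6, -0.8, 5.9]
width: 8.0
```

Request:
play_rows(plan="0.4 0 0.03 0.09 0 0 0;0.4 0 0 0 0 0 0")

```text
t: 24.15
ee_pos: [528.3, 223.5, 102.9]
orientation: [-1.887, -2.187, 0.387]
ft_force: [-0.1, 1.1, 9.6]
width: 8.0
```

Foot contact. I ease the load slightly, then shift toward the bar in small steps.

Request:
play_rows(plan="0.4 0 -0.03 -0.09 0 0 0;0.4 0 0.05 -0.02 0 0 0;0.4 0 0 0 0 0 0")

```text
t: 24.52
ee_pos: [528.3, 223.5, 102.9]
orientation: [-1.886, -2.186, 0.388]
ft_force: [-0.5, 0.1, 7.2]
width: 7.5
```

Request:
play_rows(plan="0.4 0 0.05 -0.02 0 0 0;0.4 0 0 0 0 0 0")

```text
t: 24.78
ee_pos: [528.5, 223.5, 102.8]
orientation: [-1.886, -2.186, 0.389]
ft_force: [-1.0, -0.0, 7.2]
width: 7.8
```

Request:
play_rows(plan="0.4 0 0.05 -0.02 0 0 0;0.4 0 0 0 0 0 0")

```text
t: 25.02
ee_pos: [528.7, 223.5, 102.8]
orientation: [-1.886, -2.185, 0.39]
ft_force: [-2.0, -0.5, 7.2]
width: 8.3
```

Request:
play_rows(plan="0.4 0 0.04 -0.05 0 0 0;0.4 0 0 0 0 0 0")

```text
t: 25.28
ee_pos: [529.0, 223.5, 102.7]
orientation: [-1.885, -2.185, 0.39]
ft_force: [-3.0, 0.1, 6.7]
width: 8.0
```

Request:
play_rows(plan="0.4 0 0.05 -0.02 0 0 0;0.4 0 0 0 0 0 0")

```text
t: 25.52
ee_pos: [529.2, 223.6, 102.6]
orientation: [-1.885, -2.185, 0.391]
ft_force: [-3.6, 0.6, 5.8]
width: 8.2
```

Request:
play_rows(plan="0.4 0 0.05 -0.02 0 0 0;0.4 0 0 0 0 0 0")

```text
t: 25.78
ee_pos: [529.6, 223.6, 102.6]
orientation: [-1.885, -2.185, 0.392]
ft_force: [-4.6, 0.1, 5.1]
width: 8.3
```

Request:
play_rows(plan="0.4 0 0.05 -0.02 0 0 0;0.4 0 0 0 0 0 0")

```text
t: 26.02
ee_pos: [529.8, 223.6, 102.5]
orientation: [-1.885, -2.184, 0.392]
ft_force: [-5.3, -0.7, 6.1]
width: 7.5
```

```bash
cat > s10.py <<'E'
from rows import *
pos,Rt,q=now(); TB=tcp(BC,BR,G2(1),(50,-.5,0)); d=TB[0]-pos; o=get_obs()
Rp=Rt@G2(1).T
print('to go rack xyz',d@ex(RY),d@ex(RY+90),d[2],o['ft_force'],'moment',o['moment'],'slope',np.rad2deg(np.arcsin(Rp[2,0])),'yaw',np.rad2deg(np.arctan2(Rp[1,2],Rp[0,2]))+180,'roll(band y tilt)',np.rad2deg(np.arcsin(Rp[:,0]@ex(RY+90))))
g=pos-Rt@[0,0,19]; gap=None
# foot back edge if centre is (50+?) : use contact height z=10 to infer length below grasp
u,n=Rp[:,0],Rp[:,2]; l=(g-4*n-[0,0,10])[2]/u[2]; f=g-4*n-l*u; rk=(f-[541,151,0])@np.c_[ex(RY),ex(RY+90),Z]; print('foot back edge rack',rk,'len',l,'want x -30.1')
b=f+80*u; print('back at 80 rack',(b-[541,151,0])@np.c_[ex(RY),ex(RY+90),Z],'want x -2.7')
E
python3 s10.py
```

```text
to go rack xyz -0.6836461822427917 0.050164922802167514 -0.9948936523423981 [-5.34 -0.69  6.13] moment [-0.23  1.73 -0.09] slope 69.68212231553986 yaw 8.41387905767212 roll(band y tilt) -0.00671368291470277
foot back edge rack [-30.21  73.45  10.  ] len 116.18312940572771 want x -30.1
back at 80 rack [-2.43 73.44 85.02] want x -2.7
```

Request:
play_rows(plan="0.4 0 -0.05 0.01 0 0 0;0.4 0 -0.05 0 0 0 0;0.4 0 0 0 0 0 0")

```text
t: 26.4
ee_pos: [529.8, 223.6, 102.7]
orientation: [-1.886, -2.186, 0.39]
ft_force: [-5.3, -0.3, 3.9]
width: 7.8
```

Request:
play_rows(plan="1 0 0 0 0 0 0;1.4 0 0 0 0 0 0;2 0 0 0 0 0 0;3 0 0 0 0 0 0;3 0 0 0 0 0 0;3 0 0 0 0 0 0")

```text
t: 27.15
ee_pos: [530.7, 223.7, 102.8]
orientation: [-1.887, -2.187, 0.387]
ft_force: [0.7, 0.3, -0.7]
width: 29.9
```

```bash
python3 s10.py
python3 - <<'E'
from h import *
o=get_obs();print(o['t'],o['width'])
im=grab('side'); cv2.imwrite('pics/b11.png',cv2.resize(cv2.cvtColor(im['pixels'],4)[170:310,240:380],(560,560),interpolation=cv2.INTER_CUBIC))
E
```

```text
to go rack xyz -1.5833378269591833 0.04125526194241178 -1.2964990784930563 [ 0.68  0.26 -0.68] moment [-0.04 -0.05 -0.03] slope 69.94240296790994 yaw 8.418952772993379 roll(band y tilt) -0.01713285177943965
foot back edge rack [-28.95  73.48  10.  ] len 116.36017235373615 want x -30.1
back at 80 rack [-1.51 73.45 85.15] want x -2.7
27.15 29.929369401273533
```

View pics/b11.png

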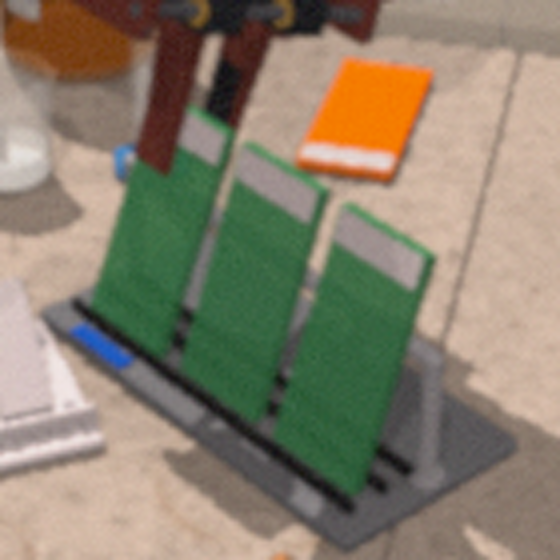

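The plate leans against the bar on its own. I withdraw along the plate.

```bash
cat > s12.py <<'E'
from path2 import *
r1=(pos-110*Rt[:,2],Rt); q1=ik(*r1,[q])[0]
q2=np.array([1.1,.1,1.6,0,1.4,.2])
pts=lpath((pos,Rt),r1,22)+jpath(q1,q2); clear(pts); emit(pts,3,(pos,Rt))
E
python3 s12.py
```

```text
cyl [594.78 373.89   5.  ] beaker~ [512.35 408.7   30.  ]
[ 51 106  56  49  80 154 104] [538. 225. 123.]
[ 53 115  73  66  89 162 125] [546. 226. 144.]
[ 62 119  93  86 102 173 145] [553. 227. 165.]
[ 76 127 113 107 104 185 166] [561. 228. 185.]
[ 93 138 134 128 108 199 187] [568. 229. 206.]
[131 187 146 144  81 181 216] [544. 273. 233.]
[178 238 168 169  92 181 245] [516. 315. 259.]
[227 289 198 205 123 201 273] [483. 352. 285.]
[278 339 228 248 163 228 300] [447. 386. 310.]
[329 387 261 294 212 257 327] [408. 415. 335.]
[379 432 296 342 264 292 353] [367. 440. 358.]
[425 476 332 390 318 334 378] [324. 461. 381.]
[468 518 369 438 371 378 403] [279. 476. 403.]
[510 557 406 484 424 423 422] [234. 486. 424.]
14 rows
3 -0 -0 -2.2 0 0 0;3 0 -0 -2.2 0 0 0;3 0 0 -2.2 0 0 0;3 0 0 -2.2 0 0 0;3 0 0 -2.2 0 0 0;3 4.71 -2.54 -1.94 -2.5 -1.5 -4.6;3 4.66 -2.53 -1.95 -2.5 -1.4 -4.6;3 4.58 -2.52 -1.99 -2.5 -1.1 -4.7;3 4.51 -2.49 -2.02 -2.4 -0.9 -4.7;3 4.43 -2.47 -2.02 -2.5 -0.7 -4.8;3 4.33 -2.44 -2.05 -2.5 -0.4 -4.7;3 4.24 -2.41 -2.05 -2.5 -0.3 -4.8;3 4.12 -2.37 -2.08 -2.4 -0 -4.8;3 4.02 -2.33 -2.07 -2.5 0.2 -4.7
```

Request:
play_rows(plan="3 0 0 -1.2 0 0 0;3 0 0 -2.2 0 0 0;3 0 0 -2.2 0 0 0;3 0 0 -2.2 0 0 0;3 0 0 -2.2 0 0 0;3 0 0 -1 0 0 0;3 4.71 -2.54 -1.94 -2.5 -1.5 -4.6;3 4.66 -2.53 -1.95 -2.5 -1.4 -4.6;3 4.58 -2.52 -1.99 -2.5 -1.1 -4.7;3 4.51 -2.49 -2.02 -2.4 -0.9 -4.7;3 4.43 -2.47 -2.02 -2.5 -0.7 -4.8;3 4.33 -2.44 -2.05 -2.5 -0.4 -4.7;3 4.24 -2.41 -2.05 -2.5 -0.3 -4.8;3 4.12 -2.37 -2.08 -2.4 0 -4.8;3 4.02 -2.33 -2.07 -2.5 0.2 -4.7;3 0 0 0 0 0 0;3 0 0 0 0 0 0")

```text
t: 29.38
ee_pos: [234.3, 486.1, 423.7]
orientation: [1.032, 2.96, 0.064]
ft_force: [0.7, 0.5, -0.2]
width: 29.9
```

```bash
cat > s13.py <<'E'
from meas import *
o=get_obs(); print(o['t'],o['ee_pos'])
S=np.c_[ex(RY),ex(RY+90),Z]
def seg(im,i0):
    hsv=cv2.cvtColor(im['pixels'],cv2.COLOR_RGB2HSV); C=cloud(im)
    g=((hsv[...,0]>45)&(hsv[...,0]<85)&(hsv[...,1]>70)); L=(C-[541,151,0])@S
    for k,yc in(('new',74),('left',0),('right',-74)):
        m=g&(np.abs(L[...,1]-yc)<26)&(L[...,2]>16)&(L[...,2]<118)&(L[...,0]>-45)&(L[...,0]<40)
        Pt=L[m]; c,n,kk=fitplane(Pt); n=n*np.sign(-n[0])
        a=(n/-n[0]); x70=c[0]+((c[2]-70)*n[2]+(c[1]-yc)*n[1])/n[0]
        print(i0,k,'slope',np.rad2deg(np.arccos(n[2])),'yaw rel rack',np.rad2deg(np.arctan2(-n[1],-n[0])),'front x at z70',x70,kk)
T=[grab('top') for _ in range(6)]; im=dict(T[0]); im['range_z']=np.median([t['range_z'] for t in T],0); seg(im,'top')
T=[grab('side') for _ in range(6)]; im2=dict(T[0]); im2['range_z']=np.median([t['range_z'] for t in T],0); seg(im2,'side')
# foot (front lower edge) and top edge in top image, projected: foot at front lower edge z=10+8*cos70
hsv=cv2.cvtColor(im['pixels'],cv2.COLOR_RGB2HSV); g=((hsv[...,0]>45)&(hsv[...,0]<85)&(hsv[...,1]>70)).astype(np.uint8)
v,u=np.nonzero(g); W=onz(im,np.c_[u,v],12.7); K0=(W-[541,151,0])@S
for k,yc in(('new',74),('left',0),('right',-74)):
    f=[]
    for a in range(-22,23,4):
        s=K0[(np.abs(K0[:,1]-yc-a)<2)&(K0[:,0]>-60)&(K0[:,0]<60)]
        if len(s): f.append([a,s[:,0].min()])
    f=np.array(f); p=np.polyfit(f[:,0],f[:,1],1); s=K0[(np.abs(K0[:,1]-yc)<36)&(K0[:,0]<-25)&(K0[:,0]>-45)]
    print(k,'foot front x',p[1],'deg',np.rad2deg(np.arctan(p[0])),'y range',s[:,1].min(),s[:,1].max())
cv2.imwrite('pics/f.png',np.hstack([cv2.resize(cv2.cvtColor(im['pixels'],4)[225:375,240:420],(420,350),interpolation=2),cv2.resize(cv2.cvtColor(im2['pixels'],4)[170:310,240:380],(350,350),interpolation=2)]))
E
python3 s13.py
```

```text
29.375 [234.28 486.11 423.71]
top new slope 66.98670415911852 yaw rel rack 0.04348793789472723 front x at z70 -17.76926067743971 1032
top left slope 70.05989482455405 yaw rel rack -0.060602088095664135 front x at z70 -16.56548742248407 914
top right slope 70.03745895625283 yaw rel rack 0.02375166258839044 front x at z70 -16.56536835274573 913
side new slope 66.84386967791052 yaw rel rack -0.039321150335721776 front x at z70 -17.298570205233798 836
side left slope 69.92893119883183 yaw rel rack 0.08104621821396485 front x at z70 -17.547253957529623 940
side right slope 69.96101428372197 yaw rel rack -0.005987238051521165 front x at z70 -17.471874349398476 1055
new foot front x -40.38838749880022 deg -0.5135442772468906 y range 44.82322249874042 105.08584120215185
left foot front x -34.97480686256477 deg -0.4807700810299552 y range -28.967279315543717 30.95896792468438
right foot front x -35.13257789841754 deg 0.5269635642935934 y range -104.03820810684876 -43.61205478616325
```

View pics/f.png

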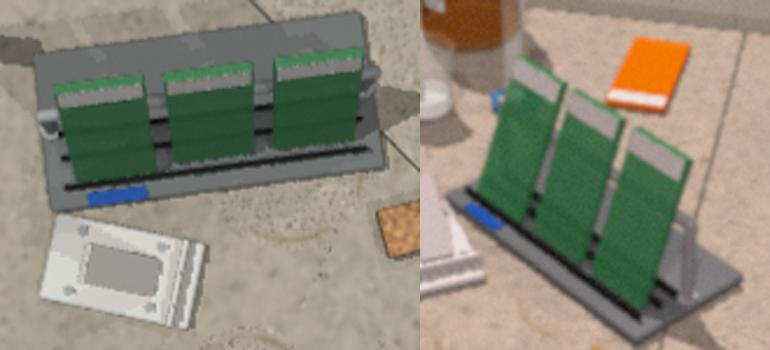

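The final picture shows all three plates standing with bands up. The new plate's lower edge is up against the front rib (left crop y≈180), nearer to it than its neighbours. The depth fits agree: its slope is 67°, the neighbours' 70°, and its foot is about 4.5 mm too far forward. My push above the bar must have kicked the foot out. I regrasp and mend it.

```bash
cat > s14.py <<'E'
from path2 import *
def bayframe(sl): c,s=np.cos(np.deg2rad(sl)),np.sin(np.deg2rad(sl)); return frame(c*ex(RY)+s*Z,ex(RY+90))
O=np.array([541,151,0]); R67=bayframe(67)
C67=O-34.6*ex(RY)+74.5*ex(RY+90)+10*Z+65*R67[:,0]+4*R67[:,2]
T=tcp(C67,R67,G2(1),(51,0,0)); ab=(T[0]+110*R67[:,0],T[1]); qa=ik(*ab)[0]; print(T[0])
pts=jpath(q,qa)+[ab]; c=emit(pts,3,(pos,Rt)); clear(pts)
emit(lpath(c,T,18),3,c)
E
python3 s14.py
```

```text
cyl [594.78 373.89   5.  ] beaker~ [512.35 408.7   30.  ]
[529.48 224.61 100.85]
10 rows
3 -4.19 1.94 2.16 2.8 -0.2 4.7;3 -4.29 2.01 2.17 2.8 0.1 4.8;3 -4.41 2.05 2.17 2.8 0.3 4.7;3 -4.5 2.08 2.17 2.8 0.5 4.8;3 -4.6 2.11 2.17 2.8 0.8 4.7;3 -4.68 2.15 2.17 2.8 1.1 4.6;3 -4.75 2.17 2.15 2.8 1.3 4.6;3 -4.83 2.19 2.15 2.8 1.5 4.6;3 -4.87 2.21 2.13 2.8 1.8 4.5;3 -0 -0 0 0 -0 -0
[469 518 370 438 371 377 402] [280. 476. 403.]
[425 477 333 390 317 333 377] [324. 462. 381.]
[379 433 296 342 263 291 352] [368. 442. 358.]
[329 387 261 293 209 254 325] [410. 417. 334.]
[278 340 229 246 160 225 297] [449. 388. 309.]
[227 289 199 202 118 197 269] [486. 354. 283.]
[177 238 168 166  87 177 240] [519. 317. 257.]
[130 187 146 141  75 177 210] [548. 275. 230.]
[ 91 138 135 125 105 195 180] [572. 231. 202.]
[ 91 138 135 125 105 195 180] [572. 231. 202.]
7 rows
3 -0 -0 1.57 0 -0 -0;3 -0 -0 1.57 0 -0 -0;3 -0 -0 1.58 0 -0 -0;3 -0 -0.01 1.57 0 -0 -0;3 -0 0 1.57 0 -0 -0;3 -0 0 1.57 0 -0 -0;3 -0 0 1.57 0 -0 -0
```

Request:
play_rows(plan="3 -4.19 1.94 2.16 2.8 -0.2 4.7;3 -4.29 2.01 2.17 2.8 0.1 4.8;3 -4.41 2.05 2.17 2.8 0.3 4.7;3 -4.5 2.08 2.17 2.8 0.5 4.8;3 -4.6 2.11 2.17 2.8 0.8 4.7;3 -4.68 2.15 2.17 2.8 1.1 4.6;3 -4.75 2.17 2.15 2.8 1.3 4.6;3 -4.83 2.19 2.15 2.8 1.5 4.6;3 -4.87 2.21 2.13 2.8 1.8 4.5;3 0 0 0 0 0 0;3 0 0 0 0 0 0")

```text
t: 31.4
ee_pos: [572.0, 231.4, 202.2]
orientation: [-1.857, -2.158, 0.438]
ft_force: [-1.1, -0.1, -0.0]
width: 29.6
```

```bash
cat >> s14.py <<'E'
print('---'); print(pos,ab[0]); 
emit(lpath((pos,Rt),(T[0]+40*R67[:,0],T[1]),18)+lpath((T[0]+40*R67[:,0],T[1]),T,14),3,(pos,Rt))
E
python3 s14.py | sed -n '/---/,$p'
```

```text
---
[572.   231.42 202.2 ] [571.98 231.03 202.11]
7 rows
3 -0.01 -0 1.75 0 -0 -0;3 -0.01 -0 1.76 0 -0 -0;3 -0.01 -0.01 1.75 0 -0 -0;3 -0.01 0 1.75 0 -0 -0;3 -0 0 1.33 0 -0 -0;3 -0 0 1.34 0 -0 -0;3 -0.01 0 1.33 0 -0 -0
```

Request:
play_rows(plan="3 -0.01 0 1.75 0 0 0;3 -0.01 0 1.76 0 0 0;3 -0.01 -0.01 1.75 0 0 0;3 -0.01 0 1.75 0 0 0;3 0 0 1.33 0 0 0;3 0 0 1.34 0 0 0;3 0 0 1.33 0 0 0;3 0 0 0 0 0 0;1.6 0 0 0 0 0 0;1.2 0 0 0 0 0 0;1 0 0 0 0 0 0;0.4 0 0 0 0 0 0;0.4 0 0 0 0 0 0;0.4 0 0 0 0 0 0")

```text
t: 33.2
ee_pos: [529.5, 224.4, 101.1]
orientation: [-1.857, -2.158, 0.438]
ft_force: [0.5, 0.2, 3.1]
width: 7.5
```

```bash
cat > s15.py <<'E'
from meas import *
O=np.array([541,151,0]); S=np.c_[ex(RY),ex(RY+90),Z]
o=get_obs(); pos,Rt,q=now(); print(o['t'],pos,o['width'],o['ft_force'])
T=[grab('side') for _ in range(4)]; im=dict(T[0]); im['range_z']=np.median([t['range_z'] for t in T],0)
hsv=cv2.cvtColor(im['pixels'],cv2.COLOR_RGB2HSV); C=cloud(im); g=((hsv[...,0]>45)&(hsv[...,0]<85)&(hsv[...,1]>70)); L=(C-O)@S
ref=None
for k,yc in(('left',0),('right',-74),('new',74)):
    m=g&(np.abs(L[...,1]-yc)<26)&(L[...,2]>16)&(L[...,2]<100)&(L[...,0]>-50)&(L[...,0]<40)
    c,n,kk=fitplane(L[m]); n=n*np.sign(-n[0]); at=lambda z:c[0]+((c[2]-z)*n[2]+(c[1]-yc)*n[1])/n[0]
    print(k,'slope',np.rad2deg(np.arccos(n[2])),'yaw',np.rad2deg(np.arctan2(-n[1],-n[0])),'front x at z20,70,85',at(20),at(70),at(85),kk)
# foot line height of plates in side image (ray onto front plane)
Rp=Rt@G2(1).T; print('tool slope',np.rad2deg(np.arcsin(Rp[2,0])),'yaw',np.rad2deg(np.arctan2(Rp[1,2],Rp[0,2]))+180)
E
python3 s15.py
python3 - <<'E'
from rows import *
pos,Rt,q=now()
ey=ex(RY+90)
# lift 6 mm, then rotate slope +3deg about foot edge with foot shift +4.5
print('up5',Rt.T@[0,0,.5],'x1',Rt.T@ex(RY)*.1,'y1',Rt.T@ey*.1)
foot=pos-Rt@[0,0,19]; u=-Rt[:,2]; n=Rt@G2(1).T[:,2]; f=foot-116*u-4*n; print('foot rack',(f-[541,151,0])@np.c_[ex(RY),ey,Z])
f1=f+[0,0,5]; Q=R.from_rotvec(-np.deg2rad(3)*ey).as_matrix()
mid=(pos+[0,0,5],Rt); end=(f1+4.0*ex(RY)+Q@(pos-f),Q@Rt)
c=emit(lpath((pos,Rt),mid,2.6),.4,(pos,Rt)); emit([ (mid[0]+(end[0]-mid[0])*k/2,R.from_rotvec(-np.deg2rad(1.5*k)*ey).as_matrix()@Rt) for k in(1,2)],.4,c)
E
```

```text
33.2 [529.53 224.42 101.1 ] 7.536736297653409 [0.45 0.24 3.09]
left slope 69.95247801251634 yaw 0.051348670050404756 front x at z20,70,85 -35.7909010948889 -17.545403293231416 -12.071753952734172 783
right slope 69.83301926800105 yaw -0.013297917812479831 front x at z20,70,85 -35.77404480156335 -17.410334797527234 -11.901221796316397 879
new slope 66.80875924094742 yaw 0.04278157511687799 front x at z20,70,85 -38.71770376323618 -17.296717874689577 -10.870422108125595 716
tool slope 67.03883885414517 yaw 8.576294924406938
up5 [ 0.   -0.2  -0.46] x1 [ 0.    0.09 -0.04] y1 [ 0.1 -0.   0. ]
foot rack [-34.45  74.36  10.23]
2 rows
0.4 0 -0.1 -0.23 0 0 0;0.4 0 -0.1 -0.23 0 0 0
2 rows
0.4 0 -0.06 -0.06 -1.5 0 -0;0.4 0 -0.07 -0.06 -1.5 0 -0
```

Request:
play_rows(plan="0.4 0 -0.1 -0.23 0 0 0;0.4 0 -0.1 -0.23 0 0 0;0.4 0 -0.06 -0.06 -1.5 0 0;0.4 0 -0.07 -0.06 -1.5 0 0;0.4 0 0 0 0 0 0;0.4 0 0 0 0 0 0")

```text
t: 34.15
ee_pos: [528.6, 224.3, 107.6]
orientation: [-1.885, -2.19, 0.385]
ft_force: [-0.3, 0.7, -1.6]
width: 8.2
```

```bash
python3 s15.py
```

```text
34.15 [528.57 224.26 107.62] 8.228859527542028 [-0.35  0.69 -1.58]
left slope 69.87317496928351 yaw 0.04752015992680674 front x at z20,70,85 -35.84173027365718 -17.51777358333673 -12.020586576240593 780
right slope 69.82741645152754 yaw 0.04839245594643097 front x at z20,70,85 -35.79420973471507 -17.424944564201894 -11.914165013047942 890
new slope 69.99894785615633 yaw -0.059552489510325615 front x at z20,70,85 -36.729082532190006 -18.52952117870653 -13.069652772661486 671
tool slope 70.03363472792374 yaw 8.577343075398687
```

The slope is now 70.0°. After the last 5 mm down, the back should be a fraction of a millimetre off the bar. I lower straight down.

Request:
play_rows(plan="0.4 0 0.05 0.14 0 0 0;0.4 0 0.05 0.14 0 0 0;0.4 0 0.03 0.09 0 0 0;0.4 0 0 0 0 0 0")

```text
t: 34.85
ee_pos: [528.5, 224.2, 103.4]
orientation: [-1.885, -2.19, 0.386]
ft_force: [0.2, 0.3, -1.9]
width: 7.8
```

Request:
play_rows(plan="0.4 0 0.02 0.05 0 0 0;0.4 0 0 0 0 0 0")

```text
t: 35.1
ee_pos: [528.6, 224.3, 103.0]
orientation: [-1.885, -2.19, 0.385]
ft_force: [-0.3, -0.8, -1.6]
width: 7.7
```

Request:
play_rows(plan="0.4 0 0.02 0.05 0 0 0;0.4 0 0 0 0 0 0")

```text
t: 35.35
ee_pos: [528.7, 224.3, 102.8]
orientation: [-1.885, -2.19, 0.385]
ft_force: [-0.2, -0.2, 2.1]
width: 7.6
```

```bash
python3 s15.py
```

```text
35.35 [528.74 224.29 102.79] 7.648643476176926 [-0.23 -0.2   2.14]
left slope 69.8775435637247 yaw 0.1308725597751511 front x at z20,70,85 -35.90709872216627 -17.587424761347503 -12.091522573101873 781
right slope 69.92818764907533 yaw 0.26079249213236216 front x at z20,70,85 -35.75897428454394 -17.48927087665247 -12.008359854285027 886
new slope 69.82519500692474 yaw -0.11069197368305041 front x at z20,70,85 -35.129875361428624 -16.758382197407983 -11.246934248201793 686
tool slope 70.03718107611874 yaw 8.573816422376751
```

Request:
play_rows(plan="0.4 0 -0.03 -0.08 0 0 0;0.4 0 0.04 -0.02 0 0 0;0.4 0 0.03 0.08 0 0 0;0.4 0 0 0 0 0 0")

```text
t: 36.05
ee_pos: [529.1, 224.3, 102.7]
orientation: [-1.884, -2.19, 0.386]
ft_force: [0.1, -0.3, 3.0]
width: 7.8
```

Request:
play_rows(plan="0.8 0 0 0 0 0 0;1 0 0 0 0 0 0;1.3 0 0 0 0 0 0;2 0 0 0 0 0 0;3 0 0 0 0 0 0;3 0 0 0 0 0 0;3 0 0 0 0 0 0")

```text
t: 36.92
ee_pos: [529.1, 224.3, 102.5]
orientation: [-1.885, -2.19, 0.386]
ft_force: [-0.4, -0.0, -0.2]
width: 29.6
```

```bash
python3 s15.py; python3 s12.py | tail -2
```

```text
36.925 [529.07 224.28 102.49] 29.60624741530403 [-0.36 -0.01 -0.25]
left slope 69.89950836557011 yaw -0.006930475109760435 front x at z20,70,85 -35.81185644272224 -17.513968158026927 -12.024601672618331 773
right slope 69.92204409302018 yaw -0.03141112371995844 front x at z20,70,85 -35.70416178680301 -17.428567601919863 -11.945889346454917 884
new slope 69.71161120766831 yaw -0.11089796795182 front x at z20,70,85 -34.71064124440952 -16.226563332131363 -10.681339958447916 663
tool slope 70.02657614488852 yaw 8.5711387848053
14 rows
3 -0 -0 -2.2 0 0 0;3 -0 -0 -2.2 0 0 0;3 -0 0 -2.2 0 0 0;3 -0 0 -2.2 0 0 0;3 -0 0 -2.2 0 0 0;3 4.7 -2.51 -1.94 -2.5 -1.5 -4.6;3 4.64 -2.51 -1.97 -2.4 -1.4 -4.6;3 4.57 -2.49 -1.99 -2.5 -1.1 -4.7;3 4.5 -2.46 -2.01 -2.5 -0.9 -4.7;3 4.41 -2.45 -2.04 -2.5 -0.7 -4.7;3 4.33 -2.41 -2.06 -2.4 -0.4 -4.7;3 4.22 -2.39 -2.06 -2.5 -0.3 -4.8;3 4.12 -2.35 -2.08 -2.4 -0 -4.7;3 4 -2.31 -2.09 -2.5 0.2 -4.8
```

The slope is 69.7° against 69.9° for the neighbours. I withdraw and check.

Request:
play_rows(plan="3 0 0 -1.2 0 0 0;3 0 0 -2.2 0 0 0;3 0 0 -2.2 0 0 0;3 0 0 -2.2 0 0 0;3 0 0 -2.2 0 0 0;3 0 0 -1 0 0 0;3 4.7 -2.51 -1.94 -2.5 -1.5 -4.6;3 4.64 -2.51 -1.97 -2.4 -1.4 -4.6;3 4.57 -2.49 -1.99 -2.5 -1.1 -4.7;3 4.5 -2.46 -2.01 -2.5 -0.9 -4.7;3 4.41 -2.45 -2.04 -2.5 -0.7 -4.7;3 4.33 -2.41 -2.06 -2.4 -0.4 -4.7;3 4.22 -2.39 -2.06 -2.5 -0.3 -4.8;3 4.12 -2.35 -2.08 -2.4 0 -4.7;3 4 -2.31 -2.09 -2.5 0.2 -4.8;3 0 0 0 0 0 0;3 0 0 0 0 0 0")

```text
t: 39.3
ee_pos: [234.4, 486.2, 423.7]
orientation: [1.031, 2.961, 0.064]
ft_force: [-0.2, -0.3, 0.4]
width: 30.1
```

```bash
python3 s13.py
```

```text
39.3 [234.38 486.15 423.72]
top new slope 69.78522928738528 yaw rel rack -0.07663235402103583 front x at z70 -16.672801792590693 937
top left slope 70.04967946154082 yaw rel rack -0.04558710224354043 front x at z70 -16.549422122659717 915
top right slope 70.03999700913401 yaw rel rack -0.01411496901152973 front x at z70 -16.538834160564992 910
side new slope 69.67473574200737 yaw rel rack -0.018368514666921038 front x at z70 -16.26788312218924 805
side left slope 69.93153484697189 yaw rel rack -0.05291018050829158 front x at z70 -17.531281015086968 937
side right slope 69.93842614213109 yaw rel rack 0.043527366226834584 front x at z70 -17.440675422595582 1054
new foot front x -35.41174099950691 deg -0.15495577034606914 y range 44.60364986220843 104.68354532846718
left foot front x -34.87069792816043 deg -0.3158662404953254 y range -28.967279315543717 30.511147647335243
right foot front x -35.009235929475864 deg 0.6010854712299168 y range -104.03820810684876 -43.61205478616325
```

Run:
```python
from h import *
im=grab('top'); a=cv2.imread('pics/top0.png').astype(int); b=cv2.cvtColor(im['pixels'],4).astype(int)
for n,(x0,y0,x1,y1) in dict(bottle=(450,215,500,265),cyl=(170,205,222,258),beaker=(150,258,198,302),left=(310,250,352,300),right=(356,244,400,294)).items():
    print(n,np.abs(a-b)[y0:y1,x0:x1].mean())
print(close_job())
```

```text
bottle 0.8904
cyl 0.7191582002902758
beaker 0.8440656565656566
left 1.6307936507936507
right 0.8645454545454545
the job is handed in; nothing more can be done
None
```

The glass plate is leaning in the blue-tagged bay, band up, and the job was handed in at about 40 s with the arm clear of everything. I stood the plate on the easel band up, let go, took it again by its upper edge, and leaned it in the front groove against the steel bar.

- **A first placing that failed:** I pushed the plate's top against the bar, which kicked its foot forward to the front rib. It then leaned at 67° instead of 70°. I regripped it by the upper edge, lifted it 5 mm, set the slope, and put it down again without pushing.
- **Set-down forces:** The final set-down was at about 3 N. Lowering the plate onto the easel was firmer: wrist force reached about 37 N before I backed off.
- **Last checks on the plate:** Its slope is 69.7–69.8°, with its neighbours at 69.9–70.0°. It is square to within about 0.1°, its foot is within about 0.5 mm of theirs, and it sits about 0.6 mm off the bay's centre.
- **Bystanders:** The bottle, cylinder, beaker and both neighbouring plates look unchanged in before-and-after pictures from the top camera.
- **Disagreement:** The side camera put the new plate about 1.2 mm further back than the top camera did. It had shown about the same offset in that bay before, so I took it as a bias of that view. I had used up the picture allowance, so the last check was by numbers only.

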